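Sort the bare hex chocks into their trays

TASK

The four hexagonal metal chocks are waiting for new slings: pick them out and stand each one upright on the floor of the grey acrylic tray of its own size rank, the smallest chock in the smallest tray and so on up to the largest in the largest. Take them in any order, set them down without dropping them, and leave the belay device and the headlamp where they are.

Things in the scene. Friction and masses are not known exactly. Their poses are not given: they have to be found in the camera images.
- chock_s: the smallest of four hex chocks: a bare silver aluminium tube of regular hexagonal section, open at both ends, standing on end, with small dark cord holes in two of its sides. 26 mm across flats, 30 mm across corners, 42 mm tall, wall 4 mm, about 35 g, loose. Origin: centre of its underside; z up the tube, x square to one pair of flats (so the flats face 0, 60, 120 ... degrees from x)
- chock_m: the second smallest of four hex chocks: a bare silver aluminium tube of regular hexagonal section, open at both ends, standing on end, with small dark cord holes in two of its sides. 36 mm across flats, 42 mm across corners, 48 mm tall, wall 4 mm, about 55 g, loose. Origin: centre of its underside; z up the tube, x square to one pair of flats (so the flats face 0, 60, 120 ... degrees from x)
- chock_l: the second largest of four hex chocks: a bare silver aluminium tube of regular hexagonal section, open at both ends, standing on end, with small dark cord holes in two of its sides. 46 mm across flats, 53 mm across corners, 54 mm tall, wall 4 mm, about 85 g, loose. Origin: centre of its underside; z up the tube, x square to one pair of flats (so the flats face 0, 60, 120 ... degrees from x)
- chock_xl: the largest of four hex chocks: a bare silver aluminium tube of regular hexagonal section, open at both ends, standing on end, with small dark cord holes in two of its sides. 56 mm across flats, 65 mm across corners, 62 mm tall, wall 4 mm, about 125 g, loose. Origin: centre of its underside; z up the tube, x square to one pair of flats (so the flats face 0, 60, 120 ... degrees from x)
- tray_s: the smallest of four square smoke-grey acrylic trays, empty, open on top, with a dark floor and paler rim, fixed to the bench. Inside 48 x 48 mm, outside 56 x 56 mm; floor 4 mm thick, rim 12 mm above the bench. Origin: centre of its underside, on the bench; x and y along its sides, z up
- tray_m: the second smallest of four square smoke-grey acrylic trays, empty, open on top, with a dark floor and paler rim, fixed to the bench. Inside 58 x 58 mm, outside 66 x 66 mm; floor 4 mm thick, rim 12 mm above the bench. Origin: centre of its underside, on the bench; x and y along its sides, z up
- tray_l: the second largest of four square smoke-grey acrylic trays, empty, open on top, with a dark floor and paler rim, fixed to the bench. Inside 70 x 70 mm, outside 78 x 78 mm; floor 4 mm thick, rim 12 mm above the bench. Origin: centre of its underside, on the bench; x and y along its sides, z up
- tray_xl: the largest of four square smoke-grey acrylic trays, empty, open on top, with a dark floor and paler rim, fixed to the bench. Inside 82 x 82 mm, outside 90 x 90 mm; floor 4 mm thick, rim 12 mm above the bench. Origin: centre of its underside, on the bench; x and y along its sides, z up
- belay_device: steel belay device, a block 62 x 40 x 34 mm (x, y, z) with two slots through it from top to bottom, about 90 g, loose; to be left alone. Origin: centre of its underside
- headlamp: red and black plastic headlamp, about 46 x 60 x 41 mm (x, y, z), about 90 g, loose, lens towards -x; to be left alone. Origin: its underside, near the middle
There are look-alikes about, which are no part of the job. Leave any orange or purple look-alike of the tray_l alone.

How it is judged:
At the end, for the whole second after the job is handed in: Each chock stands upright (within 0.1 rad) and flat on the floor of the tray of its own size rank (underside within 4 mm above the tray floor, centre within 20 mm of the tray's centre), released and at rest (horizontal distance between chock_s and tray_s below 0.02 m and z of chock_s in the frame of tray_s between 0.002 and 0.008 m and angle between each of chock_s, chock_m, chock_l, chock_xl's own z axis and vertical below 0.1 rad and linear speed of each of chock_s, chock_m, chock_l, chock_xl below 0.02 m/s and contact force between each of chock_s, chock_m, chock_l, chock_xl and the fingers below 0.05 N and horizontal distance between chock_m and tray_m below 0.02 m and z of chock_m in the frame of tray_m between 0.002 and 0.008 m and horizontal distance between chock_l and tray_l below 0.02 m and z of chock_l in the frame of tray_l between 0.002 and 0.008 m and horizontal distance between chock_xl and tray_xl below 0.02 m and z of chock_xl in the frame of tray_xl between 0.002 and 0.008 m); the robot touches nothing.
It fails at once if the belay device is moved by more than 30 mm (distance of belay_device from where it was at the start of the episode above 0.03 m).
It fails at once if the headlamp is moved by more than 30 mm (distance of headlamp from where it was at the start of the episode above 0.03 m).
It fails at once if a chock is dropped (falls free by more than about 30 mm) or flung ((contact force between chock_s and the fingers below 0.01 N and linear speed of chock_s above 0.75 m/s) or (contact force between chock_m and the fingers below 0.01 N and linear speed of chock_m above 0.75 m/s) or (contact force between chock_l and the fingers below 0.01 N and linear speed of chock_l above 0.75 m/s) or (contact force between chock_xl and the fingers below 0.01 N and linear speed of chock_xl above 0.75 m/s)).
It also fails if it takes over 106 s, if anything falls off the work surface, if the arm or the gripper's body presses on something with over 40 N, if the wrist force passes 120 N, or if a joint passes its speed limit or range.

ROBOT

A 7-joint arm with a two-finger parallel gripper is mounted at the origin on the work surface. World frame = base frame: x ahead of the robot, y to its left, z up, the work surface at z = 0. Lengths are in m, angles in rad, forces in N, time in s.
With the tool pointing down it reaches from about 0.425 to 0.875 m from the base axis. Payload 4.7 kg.
Tool frame: the origin (TCP) lies on the centre line of the jaws, within the pads' length; the fingertips stand 19 mm ahead of it and the grasp point (between the pads) is the TCP; x points along the fingers, z is the direction in which the jaws open and shut, and the axes are right-handed (so a half turn about x gives the same grasp; the last joint's range is limited). The gripper opens to 87 mm and grips with 3 to 60 N. Pads are 19 mm wide; open, the fingers measure 117 mm over their backs; the gripper's body (75 mm by 190 mm) begins 51 mm behind the grasp point.
Start: joints at [1.178, 0.321, -0.07, 1.45, 0.023, 1.371, -0.057], TCP at [0.257, -0.597, 0.212] pointing down, gripper open.
Joint ranges: [-2.86, 2.86], [-0.3, 2.09], [-1.38, 1.24], [0.06, 2.45], [-1.56, 4.7], [0.09, 2.05], [-2.69, 2.69]. Speed limits (rad/s): [2.57, 2.57, 3.14, 3.14, 3.14, 3.14, 3.14].

INTERFACE

Orientations are given as a rotation vector (axis times angle).
In Python, from bench import get_state, get_image, camera_info, close_job gives the robot as it stands.
- The arm moves only by the tool jog_arm, never from a script. Its argument "targets" is a list of rows, each a list of 7 numbers: the turn, a rotation vector about the tool's x, y, z in degrees, then the shift along the tool's x, y, z in cm, then the finger opening in cm, from 0 to 8.7. In form: [[wx, wy, wz, tx, ty, tz, jaw], ...]. A call has 1 to 10 rows; each row shifts and turns the commanded pose from where the row before left it, along the tool's axes as they then stand; what a row does not reach is not made up. A row lasts 1/8 s, in which the tool goes at most 62.5 mm and 10.7 degrees, less where a joint would pass 70% of its speed; a pose out of reach is approached as far as the arm can. A call is refused whole if a number of a shift passes 6.25 or a number of a turn 10.7, either way. A call with a gripper value outside its range is refused whole. The fingers move at their own pace and stop on an object; "squeeze" is the grip in N (left out, the last holds). Time passes only in rows, so rows that do not move let the fingers close. It gives the time, the measured TCP pose, the force and the opening at its end, in the units of the state.
- get_state(): the state, without advancing time (a new reading comes with each control period).
- get_image(name): name is "scene" or "top" or "wrist"; returns (picture, depth): 384x512x3 uint8, red, green, blue; 384x512 float32, m along the optical axis (not along the pixel's ray), 0 where there is no reading.
- camera_info(name): a dict with "intrinsics" (3x3 intrinsics, pixels), "world_from_camera" (4x4, takes a point from camera to world coordinates); the wrist camera has in their place "mount" (4x4, takes a point from camera to tool coordinates, whose origin is the TCP and whose axes are the tool frame's). Camera axes: x right, y up, looking along -z (the intrinsics and any distortion apply to the point x, -y, -z); pixel columns grow to the right and rows downward; lengths in m; the calibration is good to about 2 mm. A picture is of the moment at which its call begins: read the wrist's pose just before it. camera_info takes no time and is no camera call.
- close_job(): hands the job in, once; it reports no verdict.
The state is a dict: "time": time; "joint_positions": joint angles; "qd": joint speeds; "joint_torque": joint torques, N m; "position": TCP position; "tool_rot": TCP orientation; "ft_force": force on the tool from outside, world axes, zero at the start; "torque": the same for the moment, N m; "grip_width": opening from 0.0 (shut) to 1.0 (fully open).
Only numpy, scipy, OpenCV 4.12 (cv2) and the standard library are available. Lean on these libraries where they do the work, as an engineer would, in place of code of your own. Each camera call takes 0.05 s, during which the arm holds its last target.

## Working session

There is one attempt and no reset: what is moved stays moved. The work goes in short steps, Python scripts to look and compute and a tool call to move; the robot and the scene stay as the last step left them, time stands still between calls to the robot, and variables do not carry over. Pictures are saved under pics/ and viewed, and the job is handed in when it is done.

Besides the shell and the picture viewer there is one more tool, called after "Emit:" as name(argument=value, ...) on one line, values as JSON. jog_arm: Moves the arm, as the interface text tells. Its arguments: {"type":"object","properties":{"targets":{"type":"array"},"squeeze":{"type":"number"}},"required":["targets"]}

```bash
mkdir -p pics; ls; python3 - <<'E'
from bench import *
import cv2,numpy as np
s=get_state();print(s)
for n in("scene","top","wrist"):
    im,d=get_image(n);cv2.imwrite(f"pics/{n}0.png",im[:,:,::-1]);np.savez(f"{n}0.npz",im=im,d=d)
    print(n,camera_info(n))
E
```

```text
pics
{'time': 0.0, 'joint_positions': array([ 1.17810505,  0.32181475, -0.07009874,  1.45168495,  0.02259343,
        1.37081022, -0.05689126]), 'qd': array([-0.00111708, -0.00042371,  0.00025833,  0.00137097,  0.00063042,
        0.00061095,  0.0003204 ]), 'joint_torque': array([-3.08963001e-05, -4.91299975e+01, -4.03929558e-01, -3.12531567e+01,
       -6.38940535e-02,  4.36324789e-02,  1.99101046e-04]), 'position': array([ 0.25691305, -0.59643489,  0.21046202]), 'tool_rot': array([ 0.9055377 ,  1.37633582, -0.9039158 ]), 'ft_force': array([ 0.33031798,  0.39213093, -0.20467581]), 'torque': array([-0.08112542,  0.00208702, -0.03407287]), 'grip_width': 1.0030718165428805}
scene {'intrinsics': array([[364.17499803,   0.        , 253.45785858],
       [  0.        , 364.17499803, 188.07321085],
       [  0.        ,   0.        ,   1.        ]]), 'world_from_camera': array([[-0.4582964 , -0.62529946,  0.63163676,  1.1672539 ],
       [ 0.88879469, -0.32010556,  0.32798847,  0.30514818],
       [-0.00290057,  0.71171133,  0.70246606,  0.69600536],
       [ 0.        ,  0.        ,  0.  
[... 291 characters left out ...]
99975019,  0.01401538,  0.01741029,  0.00943633],
       [ 0.01975358,  0.18962793,  0.98165729,  1.27983903],
       [ 0.        ,  0.        ,  0.        ,  1.        ]])}
wrist {'intrinsics': array([[268.12362066,   0.        , 257.08810235],
       [  0.        , 268.12362066, 195.84780102],
       [  0.        ,   0.        ,   1.        ]]), 'mount': array([[-6.87382526e-04,  2.44236889e-01, -9.69715355e-01,
        -1.72917457e-01],
       [ 8.31265065e-04,  9.69715389e-01,  2.44236308e-01,
         6.57057835e-02],
       [ 9.99999418e-01, -6.38206727e-04, -8.69591006e-04,
        -3.53815524e-04],
       [ 0.00000000e+00,  0.00000000e+00,  0.00000000e+00,
         1.00000000e+00]])}
```

View pics/scene0.png

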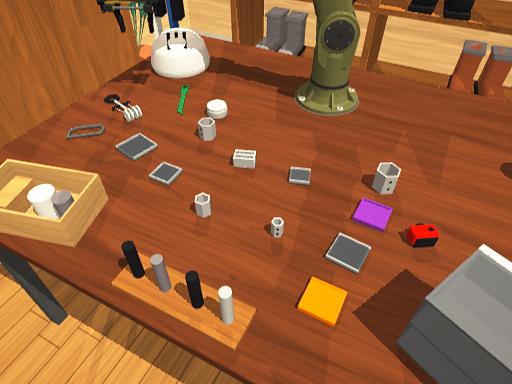

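View pics/top0.png

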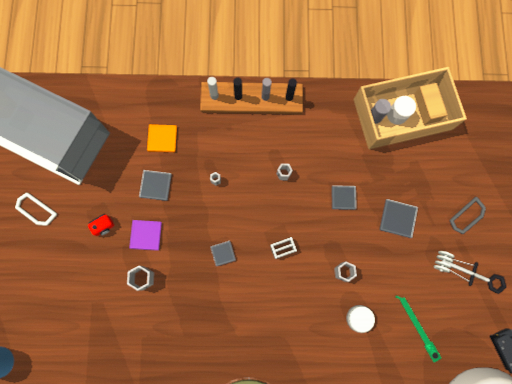

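View pics/wrist0.png

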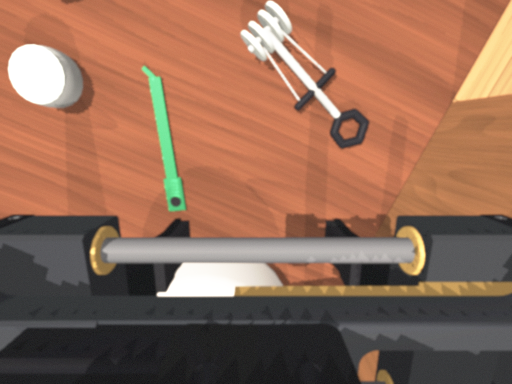

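The top view shows the chocks at s (215,178), m (285,172), l (346,271) and xl (140,278). The grey trays are at (223,253), (344,197), (155,185) and (399,218). The orange and purple ones are decoys. Next I'll measure all of them.

```bash
cat > h.py <<'E'
import numpy as np,cv2
from bench import *
from scipy.optimize import minimize
def cloud(d,info,T=None):
    K=info["intrinsics"];T=info["world_from_camera"] if T is None else T
    v,u=np.mgrid[0:384,0:512].astype(float)
    P=np.stack([(u-K[0,2])/K[0,0]*d,-(v-K[1,2])/K[1,1]*d,-d],-1)
    return P@T[:3,:3].T+T[:3,3]
def hexd(p,c,a):
    q=p-c;return np.max([abs(q@[np.cos(a+k*np.pi/3),np.sin(a+k*np.pi/3)]) for k in range(3)],0)
def fithex(p,F):
    # p: top-face ring points, F across flats, wall 4mm
    best=None
    for a0 in np.radians(range(0,60,10)):
        f=lambda x:np.sum(np.clip(hexd(p,x[:2],x[2])-F/2,0,None)**2+np.clip(F/2-.004-hexd(p,x[:2],x[2]),0,None)**2)*1e6
        r=minimize(f,[*((p.max(0)+p.min(0))/2),a0],method="Nelder-Mead",options=dict(xatol=1e-5,fatol=1e-4,maxiter=800))
        if best is None or r.fun<best.fun:best=r
    return best
E
cat > m.py <<'E'
from h import *
for n in("top","scene"):
    z=np.load(n+"0.npz");im=z["im"];d=z["d"];W=cloud(d,camera_info(n))
    print(n,"table z",[np.round(np.median(W[r:r+6,c:c+6,2]),4) for r,c in((220,300),(150,250),(230,190))])
    np.save(n+"W.npy",W)
    C=dict(top=dict(s=(215,178),m=(285,172),l=(346,271),xl=(140,278)),scene=dict(s=(277,227),m=(203,205),l=(207,128),xl=(386,178)))[n]
    for k,(u,v) in C.items():
        H=dict(s=.042,m=.048,l=.054,xl=.062)[k];F=dict(s=.026,m=.036,l=.046,xl=.056)[k]
        w=25
        S=W[v-w:v+w,u-w:u+w].reshape(-1,3)
        q=S[S[:,2]>.02]
        p=S[(abs(S[:,2]-H)<.006)]
        r=fithex(p[:,:2],F)
        print(k,len(p),"ztop",np.round(np.percentile(q[:,2],[50,90,97]),4),"c",np.round(r.x[:2],4),"ang",np.round(np.degrees(r.x[2])%60,1),"cost/pt",round(r.fun/len(p),2),"rad",round(np.hypot(*r.x[:2]),3),"ext",np.ptp(p[:,:2],axis=0).round(3))
z=np.load("top0.npz");im=z["im"];W=np.load("topW.npy")
for k,(u,v) in dict(s=(223,253),m=(344,197),l=(155,185),xl=(399,218)).items():
    w=30;B=im[v-w:v+w,u-w:u+w].astype(int)
    m=(abs(B[...,0]-B[...,2])<45)&(B[...,0]<190)
    nl,lab,st,_=cv2.connectedComponentsWithStats(m.astype(np.uint8),connectivity=4)
    mm=lab==lab[w,w]
    P=W[v-w:v+w,u-w:u+w][mm]
    (c,sz,a)=cv2.minAreaRect((P[:,:2]*1000).astype(np.float32))
    print("tray",k,np.round(c,1),np.round(sz,1),round(a,1),"z",np.percentile(P[:,2],[10,50,95]).round(4),"floor pix",im[v,u],"rad",np.hypot(*c).round())
for nm,u,v in(("belay",284,248),("lamp",100,225),("jar",361,319)):
    P=W[v-20:v+20,u-20:u+20].reshape(-1,3);P=P[P[:,2]>.012];print(nm,P.min(0).round(3),P.max(0).round(3))
E
python3 m.py
python3 - <<'E'
import cv2
im=cv2.imread("pics/top0.png")[130:330,90:450]
cv2.imwrite("pics/topcrop.png",cv2.resize(im,(792,440),interpolation=cv2.INTER_CUBIC))
E
```

```text
top table z [np.float64(0.0005), np.float64(-0.0003), np.float64(0.0002)]
s 47 ztop [0.0404 1.2798 1.2798] c [0.6508 0.0989] ang 16.1 cost/pt 0.04 rad 0.658 ext [0.026 0.025]
m 68 ztop [0.0456 0.052  1.2798] c [ 0.6724 -0.0948] ang 0.9 cost/pt 0.02 rad 0.679 ext [0.037 0.039]
l 101 ztop [0.0514 0.0583 1.2798] c [ 0.3951 -0.2602] ang 35.6 cost/pt 0.01 rad 0.473 ext [0.05  0.048]
xl 127 ztop [0.0573 0.0649 1.2798] c [0.372  0.2902] ang 31.0 cost/pt 0.01 rad 0.472 ext [0.059 0.057]
scene table z [np.float64(-0.0019), np.float64(0.0308), np.float64(-0.0013)]
s 72 ztop [0.0365 0.0423 0.696 ] c [0.6533 0.1002] ang 29.7 cost/pt 0.03 rad 0.661 ext [0.028 0.026]
m 89 ztop [0.0384 0.0477 0.696 ] c [ 0.6751 -0.0938] ang 55.9 cost/pt 0.06 rad 0.682 ext [0.038 0.042]
l 64 ztop [0.0332 0.0516 0.696 ] c [ 0.3973 -0.2587] ang 33.1 cost/pt 0.34 rad 0.474 ext [0.049 0.048]
xl 134 ztop [0.0462 0.0608 0.0624] c [0.3752 0.2915] ang 27.7 cost/pt 0.34 rad 0.475 ext [0.067 0.055]
tray s [406.5  61.5] [132.8  60.4] 21.0 z [0.0011 0.0053 0.0148] floor pix [104 109 112] rad 411.0
tray m [ 511.2 -133.6] [ 91.2 413.1] 35.0 z [0.001  0.0052 0.0144] floor pix [ 92  98 100] rad 528.0
tray l [531.8 146.2] [433.9 105.7] 51.5 z [0.001  0.0051 0.0141] floor pix [102 107 110] rad 552.0
tray xl [ 488.9 -225.5] [122.6 526.5] 16.5 z [0.0013 0.0051 0.014 ] floor pix [92 96 99] rad 538.0
belay [ 0.355 -0.126  0.013] [0.486 0.009 1.28 ]
lamp [0.355 0.009 0.013] [0.545 0.441 1.28 ]
jar [ 0.235 -0.333  0.013] [0.355 0.009 1.28 ]
```

View pics/topcrop.png

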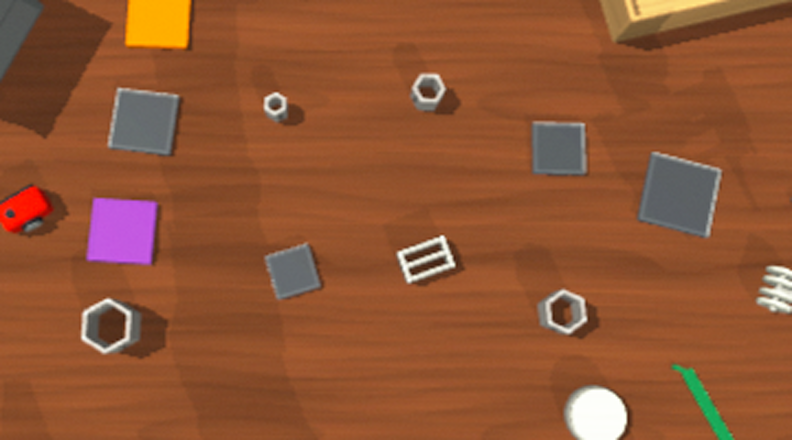

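```bash
cat >> h.py <<'E'
def ray(uv,z,info,T=None):
    K=info["intrinsics"];T=info["world_from_camera"] if T is None else T
    uv=np.atleast_2d(uv).astype(float)
    r=np.stack([(uv[:,0]-K[0,2])/K[0,0],-(uv[:,1]-K[1,2])/K[1,1],-np.ones(len(uv))],-1)@T[:3,:3].T
    return T[:3,3]+r*((z-T[2,3])/r[:,2])[:,None]
E
cat > m2.py <<'E'
from h import *
info=camera_info("top")
z=np.load("top0.npz");im=z["im"];W=np.load("topW.npy");W[z["d"]==0]=np.nan
for k,(u,v) in dict(s=(223,253),m=(344,197),l=(155,185),xl=(399,218)).items():
    w=30;S=4
    B=im[v-w:v+w,u-w:u+w]
    B=cv2.resize(B,None,fx=S,fy=S,interpolation=cv2.INTER_CUBIC).astype(int)
    m=((B[...,0]-B[...,2])<20)
    nl,lab,st,_=cv2.connectedComponentsWithStats(m.astype(np.uint8),connectivity=4)
    mm=(lab==lab[w*S,w*S]).astype(np.uint8)
    mm=cv2.morphologyEx(mm,cv2.MORPH_OPEN,np.ones((13,13),np.uint8))
    yy,xx=np.nonzero(mm)
    P=ray(np.c_[(xx+.5)/S-.5+u-w,(yy+.5)/S-.5+v-w],.010,info)[:,:2]*1000
    (c,sz,a)=cv2.minAreaRect(P.astype(np.float32))
    print("tray",k,"rect",np.round(c,1),"mean",P.mean(0).round(1),np.round(sz,1),round(a%90,1),"rad",np.hypot(*c).round())
for k,(u,v) in dict(s=(215,178),m=(285,172),l=(346,271),xl=(140,278)).items():
    H=dict(s=.042,m=.048,l=.054,xl=.062)[k];F=dict(s=.026,m=.036,l=.046,xl=.056)[k]
    w=25;S=4
    B=im[v-w:v+w,u-w:u+w]
    B=cv2.resize(B,None,fx=S,fy=S,interpolation=cv2.INTER_CUBIC).astype(int)
    m=(B.min(-1)>165)
    yy,xx=np.nonzero(m)
    P=ray(np.c_[(xx+.5)/S-.5+u-w,(yy+.5)/S-.5+v-w],H,info)[:,:2]
    r=fithex(P,F)
    print(k,len(P),"c",np.round(r.x[:2]*1e3,1),"ang",np.round(np.degrees(r.x[2])%60,1),"cost",round(r.fun/len(P),3),np.ptp(P,axis=0).round(3))
for nm,u,v in(("belay",284,248),("lamp",100,225),("jar",361,319)):
    P=W[v-20:v+20,u-20:u+20].reshape(-1,3);P=P[P[:,2]>.012];print(nm,P.min(0).round(3),P.max(0).round(3))
E
python3 m2.py
```

```text
tray s rect [441.   74.5] mean [441.1  74.4] [56.6 56.6] 17.3 rad 447.0
tray m rect [ 603.  -264.9] mean [ 603.  -264.9] [66.3 67. ] 89.3 rad 659.0
tray l rect [630.8 270.7] mean [630.7 270.3] [80.1 79.4] 83.6 rad 686.0
tray xl rect [ 545.3 -419.3] mean [ 545. -419.] [93.  91.3] 76.5 rad 688.0
s 661 c [649.7 100.3] ang 27.4 cost 0.011 [0.029 0.026]
m 906 c [671.8 -93.7] ang 58.9 cost 0.015 [0.036 0.039]
l 1411 c [ 394.5 -258.7] ang 35.9 cost 0.011 [0.051 0.049]
xl 1913 c [371.2 292. ] ang 29.8 cost 0.01 [0.063 0.057]
belay [ 0.431 -0.126  0.013] [ 0.486 -0.058  0.04 ]
lamp [0.486 0.378 0.013] [0.545 0.441 0.049]
jar [ 0.235 -0.333  0.013] [ 0.306 -0.265  0.043]
```

```bash
cat > plan.py <<'E'
# usage: plan.py x y z(mm) yaw(deg, or flat angle with 'f') : yaw = direction of tool z in world mod 180
import sys
from h import *
from scipy.spatial.transform import Rotation as R
s=get_state();M=R.from_rotvec(s["tool_rot"]).as_matrix();p=s["position"]*1000
yaw=np.degrees(np.arctan2(M[1,2],M[0,2]))
print("t %.2f p %s yaw(toolz) %.1f q %s grip %.1fmm F %s"%(s["time"],p.round(1),yaw,s["joint_positions"].round(2),s["grip_width"]*87,s["ft_force"].round(1)))
# tilt error about tool y,z
up=M.T@np.array([0,0,-1.]);print("tilt deg (rot about tool y,z to level): y %.2f z %.2f"%(np.degrees(-up[2]),np.degrees(up[1])))
if len(sys.argv)>3:
    t=np.array(list(map(float,sys.argv[1:4])))
    if len(sys.argv)>4:
        a=sys.argv[4];per=60 if a[0]=='f' else 180
        a=float(a.strip('f'));opts=[a+per*k-yaw for k in range(-12,13)]
        opts=sorted([(o) for o in opts if abs(o)<=120],key=abs)
    else: opts=[0]
    for o in opts[:5]:
        # world yaw +o = rotation about world z; tool x points down -> wx=-o
        T=np.radians(yaw+o);zt=np.array([np.cos(T),np.sin(T)]);xd=np.array([0,0,-1.])
        yt=np.cross([*zt,0],xd)[:2]   # y = z cross x
        d=t-p
        print("wx %.1f  -> yaw %.1f | tx %.2f ty %.2f tz %.2f (cm)"%(-o,yaw+o,-d[2]/10,yt@d[:2]/10,zt@d[:2]/10), "q7 approx",round(s["joint_positions"][6],2))
E
python3 plan.py 394.5 -258.7 150 f35.9
```

```text
t 0.15 p [ 257.  -596.6  210.7] yaw(toolz) -66.7 q [ 1.18  0.32 -0.07  1.45  0.02  1.37 -0.06] grip 86.9mm F [-0.3  0.1  0.7]
tilt deg (rot about tool y,z to level): y -0.08 z 0.00
wx 17.4  -> yaw -84.1 | tx 6.07 ty 17.15 tz -32.20 (cm) q7 approx -0.06
wx -42.6  -> yaw -24.1 | tx 6.07 ty 36.46 tz -1.24 (cm) q7 approx -0.06
wx 77.4  -> yaw -144.1 | tx 6.07 ty -19.31 tz -30.95 (cm) q7 approx -0.06
wx -102.6  -> yaw 35.9 | tx 6.07 ty 19.31 tz 30.95 (cm) q7 approx -0.06
```

Emit:
jog_arm(targets=[[-10.65,0,0,0,0,0,8.7],[-10.65,0,0,0,0,0,8.7],[-10.65,0,0,0,0,0,8.7],[-10.65,0,0,0,0,0,8.7],[0,0,0,0,3,0,8.7],[0,0,0,0,5,0,8.7],[0,0,0,0,5,-0.3,8.7],[0,0,0,0,5,-0.3,8.7],[0,0,0,0,5,-0.3,8.7],[0,0,0,0,5,-0.3,8.7]])

```text
time: 1.4
position: [0.3608, -0.3348, 0.2114]
tool_rot: [0.33, 1.546, -0.33]
ft_force: [1.3, -0.6, -0.2]
grip_width: 1.003
```

```bash
python3 plan.py 394.5 -258.7 150 f35.9
```

```text
t 1.40 p [ 360.8 -334.8  211.4] yaw(toolz) -24.1 q [ 1.04 -0.   -0.34  1.82 -0.    1.32  0.28] grip 87.2mm F [ 1.3 -0.6 -0.2]
tilt deg (rot about tool y,z to level): y -0.00 z 0.01
wx 0.0  -> yaw -24.1 | tx 6.14 ty 8.32 tz -0.03 (cm) q7 approx 0.28
wx -60.0  -> yaw 35.9 | tx 6.14 ty 4.19 tz 7.19 (cm) q7 approx 0.28
wx 60.0  -> yaw -84.1 | tx 6.14 ty 4.13 tz -7.22 (cm) q7 approx 0.28
wx -120.0  -> yaw 95.9 | tx 6.14 ty -4.13 tz 7.22 (cm) q7 approx 0.28
```

Emit:
jog_arm(targets=[[0,0,0,2,4.3,0,8.7],[0,0,0,2,4,0,8.7],[0,0,0,2,0,0,8.7],[0,0,0,0,0,0,8.7]])

```text
time: 1.9
position: [0.3933, -0.2597, 0.1502]
tool_rot: [0.33, 1.549, -0.328]
ft_force: [-0.4, -0.0, 1.0]
grip_width: 0.998
```

```bash
cat > wr.py <<'E'
# wr.py name x y H F : wrist view, refine hex fit around predicted pos
import sys
from h import *
from scipy.spatial.transform import Rotation as R
s=get_state();im,d=get_image("wrist");info=camera_info("wrist")
T=np.eye(4);T[:3,:3]=R.from_rotvec(s["tool_rot"]).as_matrix();T[:3,3]=s["position"];T=T@info["mount"]
cv2.imwrite(f"pics/{sys.argv[1]}.png",im[:,:,::-1]);np.savez(sys.argv[1]+".npz",im=im,d=d,T=T)
x,y,H,F=[float(v)/1000 for v in sys.argv[2:6]]
W=cloud(d,info,T)
ok=(d>0)&(abs(W[...,2]-H)<.004)&(np.hypot(W[...,0]-x,W[...,1]-y)<F*.58+.012)
v,u=np.nonzero(ok)
print(len(u))
P=ray(np.c_[u,v],H,info,T)[:,:2]
r=fithex(P,F);print("depth c",(r.x[:2]*1e3).round(1),"ang",round(np.degrees(r.x[2])%60,1),"cost",round(r.fun/len(P),3),"z",np.median(W[ok][:,2]).round(4),"ext",np.ptp(P,axis=0).round(4))
E
python3 wr.py w_l 394.5 -258.7 54 46; python3 plan.py 394.5 -258.7 36 f35.9
```

```text
603
depth c [ 394.6 -258.8] ang 35.9 cost 0.012 z 0.0536 ext [0.0522 0.0484]
t 1.95 p [ 393.9 -260.7  151.3] yaw(toolz) -24.1 q [ 0.96  0.   -0.43  1.94  0.    1.2   0.11] grip 86.8mm F [-0.5 -0.   0.6]
tilt deg (rot about tool y,z to level): y -0.07 z -0.00
wx -0.0  -> yaw -24.1 | tx 11.53 ty 0.20 tz -0.02 (cm) q7 approx 0.11
wx 60.0  -> yaw -84.1 | tx 11.53 ty 0.08 tz -0.19 (cm) q7 approx 0.11
wx -60.0  -> yaw 35.9 | tx 11.53 ty 0.12 tz 0.17 (cm) q7 approx 0.11
wx 120.0  -> yaw -144.1 | tx 11.53 ty -0.12 tz -0.17 (cm) q7 approx 0.11
```

View pics/w_l.png

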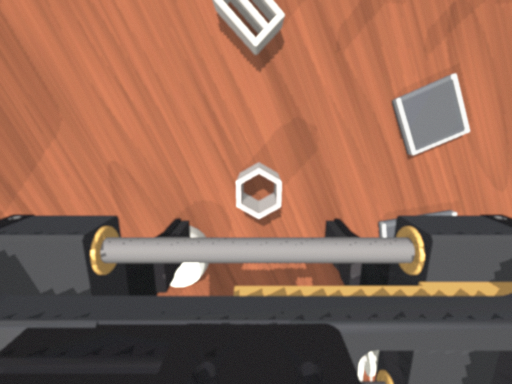

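The wrist fit agrees with the top view to 0.2 mm, and the chock at (258,192) sits between the fingers. Descending and gripping.

Emit:
jog_arm(targets=[[0,0,0,4,0.1,0,8.7],[0,0,0,4,0,0,8.7],[0,0,0,2,0,0,8.7],[0,0,0,1.5,0,0,8.7],[0,0,0,0,0,0,6],[0,0,0,0,0,0,4],[0,0,0,0,0,0,4],[0,0,0,0,0,0,4],[0,0,0,0,0,0,4],[0,0,0,0,0,0,4]], squeeze=12)

```text
time: 3.2
position: [0.3949, -0.2599, 0.0368]
tool_rot: [0.33, 1.545, -0.33]
ft_force: [-1.2, 0.0, 2.0]
grip_width: 0.524
```

```bash
python3 plan.py 630.8 270.6 140
```

```text
t 3.20 p [ 394.9 -259.9   36.8] yaw(toolz) -24.1 q [ 0.94  0.14 -0.44  2.06  0.07  0.96  0.05] grip 45.6mm F [-1.2  0.   2. ]
tilt deg (rot about tool y,z to level): y 0.02 z 0.02
wx 0.0  -> yaw -24.1 | tx -10.32 ty 58.06 tz -0.12 (cm) q7 approx 0.05
```

```bash
python3 - <<'E'
import numpy as np
z=np.load("top0.npz");W=np.load("topW.npy");m=(z["d"]>0)&(W[...,2]>.07)&(W[...,1]>.2)&(W[...,0]>.3)
P=W[m];print(P.min(0),P.max(0))
for y in np.arange(.3,.6,.03):
    q=P[abs(P[:,1]-y)<.015]
    if len(q):print(round(y,2),q[:,0].min().round(3),q[:,0].max().round(3),q[:,2].max().round(3))
E
```

```text
[0.63165529 0.41068753 0.0700303 ] [0.90302589 0.65430312 0.1780592 ]
0.42 0.733 0.798 0.177
0.45 0.673 0.814 0.176
0.48 0.632 0.826 0.177
0.51 0.636 0.842 0.176
0.54 0.65 0.855 0.178
0.57 0.666 0.871 0.177
```

Emit:
jog_arm(targets=[[0,0,0,-1,0,0,4],[0,0,0,-3,0,0,4],[0,0,0,-4,0,0,4],[0,0,0,-3,1,0,4],[0,0,0,0,3,0,4],[0,0,0,0,5,0,4],[0,0,0,0,5,0,4],[0,0,0,0,5,0,4],[0,0,0,0,5,0,4],[0,0,0,0,5,0,4]])

```text
time: 4.45
position: [0.5137, 0.0063, 0.1472]
tool_rot: [0.33, 1.545, -0.33]
ft_force: [0.2, -0.6, -0.5]
grip_width: 0.526
```

```bash
python3 plan.py 630.8 270.6 140
```

```text
t 4.45 p [513.7   6.3 147.2] yaw(toolz) -24.1 q [ 0.63  0.13 -0.73  1.85  0.09  1.2  -0.56] grip 45.8mm F [ 0.2 -0.6 -0.5]
tilt deg (rot about tool y,z to level): y 0.06 z 0.02
wx 0.0  -> yaw -24.1 | tx 0.72 ty 28.91 tz -0.10 (cm) q7 approx -0.56
```

Emit:
jog_arm(targets=[[0,0,0,0,5,0,4],[0,0,0,0,5,0,4],[0,0,0,0,5,0,4],[0,0,0,0,5,0,4],[0,0,0,0,5,0,4],[0,0,0,0,3,0,4],[0,0,0,0,0,0,4]])

```text
time: 5.32
position: [0.6267, 0.2639, 0.1463]
tool_rot: [0.328, 1.548, -0.325]
ft_force: [0.3, -0.1, -0.4]
grip_width: 0.524
```

```bash
python3 plan.py 630.8 270.6 41; python3 - <<'E'
from h import *
im,d=get_image("wrist");cv2.imwrite("pics/wl2.png",im[:,:,::-1])
E
```

```text
t 5.33 p [626.7 263.9 146.3] yaw(toolz) -23.9 q [ 0.11  0.53 -0.78  1.43  0.37  1.33 -1.1 ] grip 45.6mm F [ 0.3 -0.1 -0.4]
tilt deg (rot about tool y,z to level): y -0.12 z -0.08
wx 0.0  -> yaw -23.9 | tx 10.53 ty 0.78 tz 0.10 (cm) q7 approx -1.1
```

View pics/wl2.png

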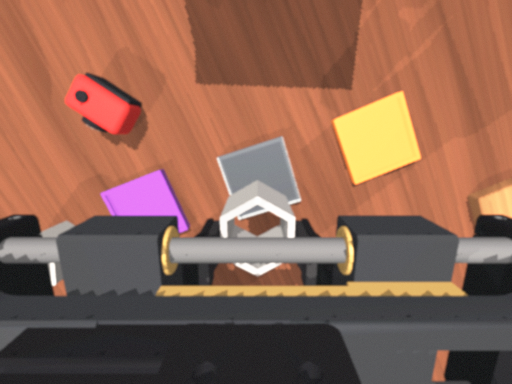

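The chock is held with grey tray_l ahead, centred at about (258,175), and the purple and orange decoys are on either side. Lowering.

Emit:
jog_arm(targets=[[0,0,0,3,0.4,0.1,4],[0,0,0,3,0.3,0,4],[0,0,0,2.5,0,0,4],[0,0,0,1,0,0,4],[0,0,0,0.5,0,0,4],[0,0,0,0,0,0,4],[0,0,0,0,0,0,4]])

```text
time: 6.25
position: [0.6319, 0.2667, 0.0477]
tool_rot: [0.33, 1.544, -0.329]
ft_force: [0.5, -0.0, 0.0]
grip_width: 0.528
```

```bash
python3 plan.py 630.8 270.6 41
```

```text
t 6.25 p [631.9 266.7  47.7] yaw(toolz) -24.1 q [ 0.08  0.62 -0.73  1.51  0.44  1.17 -1.15] grip 46.0mm F [ 0.5 -0.   0. ]
tilt deg (rot about tool y,z to level): y 0.07 z -0.06
wx 0.0  -> yaw -24.1 | tx 0.67 ty 0.31 tz -0.25 (cm) q7 approx -1.15
```

Emit:
jog_arm(targets=[[0,0,0,0.3,0.2,-0.1,4],[0,0,0,0.2,0,0,4],[0,0,0,0.1,0,0,4],[0,0,0,0,0,0,4]])

```text
time: 6.75
position: [0.631, 0.2691, 0.041]
tool_rot: [0.33, 1.546, -0.33]
ft_force: [-1.1, -0.6, 2.2]
grip_width: 0.527
```

```bash
for i in 1; do python3 plan.py 630.8 270.6 41;done
```

```text
t 6.75 p [631.  269.1  41. ] yaw(toolz) -24.1 q [ 0.08  0.63 -0.73  1.51  0.44  1.17 -1.15] grip 45.8mm F [-1.1 -0.6  2.2]
tilt deg (rot about tool y,z to level): y -0.00 z -0.00
wx 0.0  -> yaw -24.1 | tx -0.00 ty 0.13 tz -0.08 (cm) q7 approx -1.15
```

Emit:
jog_arm(targets=[[0,0,0,0.05,0,0,4],[0,0,0,0,0,0,4]])

```text
time: 7.0
position: [0.631, 0.2691, 0.0409]
tool_rot: [0.33, 1.545, -0.33]
ft_force: [-3.3, 0.3, 5.1]
grip_width: 0.524
```

Contact confirmed by the force rising to 5 N. Releasing and raising.

Emit:
jog_arm(targets=[[0,0,0,-0.05,0,0,4.8],[0,0,0,0,0,0,5.4],[0,0,0,0,0,0,6.5],[0,0,0,0,0,0,7.2],[0,0,0,0,0,0,7.2],[0,0,0,-2,0,0,7.2],[0,0,0,-4,0,0,8],[0,0,0,-4,0,0,8.7],[0,0,0,-2,0,0,8.7],[0,0,0,0,0,0,8.7]])

```text
time: 8.25
position: [0.632, 0.2695, 0.1626]
tool_rot: [0.331, 1.543, -0.328]
ft_force: [0.9, 0.2, 0.6]
grip_width: 0.995
```

```bash
python3 wr.py wl3 630.8 270.6 58 46; python3 plan.py 371.2 292 160 f29.8
```

```text
564
depth c [631.1 270. ] ang 36.2 cost 0.009 z 0.0575 ext [0.0515 0.0483]
t 8.30 p [631.1 268.7 160.5] yaw(toolz) -24.1 q [ 0.1   0.54 -0.78  1.4   0.37  1.36 -1.1 ] grip 86.8mm F [-0.2 -0.3 -0.8]
tilt deg (rot about tool y,z to level): y 0.03 z 0.01
wx 6.1  -> yaw -30.2 | tx 0.05 ty -11.06 tz -23.63 (cm) q7 approx -1.1
wx -53.9  -> yaw 29.8 | tx 0.05 ty 14.94 tz -21.40 (cm) q7 approx -1.1
wx 66.1  -> yaw -90.2 | tx 0.05 ty -26.00 tz -2.24 (cm) q7 approx -1.1
wx -113.9  -> yaw 89.8 | tx 0.05 ty 26.00 tz 2.24 (cm) q7 approx -1.1
```

View pics/wl3.png

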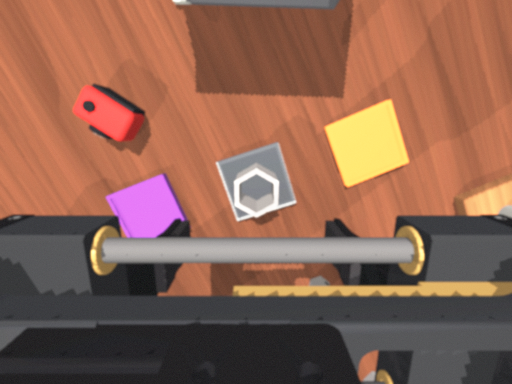

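chock_l stands centred in tray_l, at (257,190), with its top at 57.5 mm as expected. Next is XL.

Emit:
jog_arm(targets=[[-10.7,0,0,0,0,0,8.7],[-10.7,0,0,0,0,0,8.7],[-10.7,0,0,0,0,0,8.7],[-10.7,0,0,0,0,0,8.7],[-10.7,0,0,0,0,0,8.7],[-0.4,0,0,0,2.2,-3.1,8.7],[0,0,0,0,3.2,-4.6,8.7],[0,0,0,0,3.2,-4.6,8.7],[0,0,0,0,3.2,-4.6,8.7],[0,0,0,0,2.5,-3.5,8.7]])

```text
time: 9.55
position: [0.3798, 0.2911, 0.1583]
tool_rot: [-0.409, 1.536, 0.408]
ft_force: [0.6, -0.4, 1.4]
grip_width: 0.997
```

Emit:
jog_arm(targets=[[0,0,0,0,0,0,8.7]])

```text
time: 9.68
position: [0.3796, 0.291, 0.1588]
tool_rot: [-0.414, 1.533, 0.406]
ft_force: [1.0, -0.3, -0.0]
grip_width: 1.0
```

```bash
python3 wr.py wxl 371.2 292 62 56; python3 plan.py 371.2 292 40 f29.8
```

```text
757
depth c [371.3 292.8] ang 29.9 cost 0.013 z 0.0616 ext [0.0635 0.0564]
t 9.72 p [382.  290.5 159.3] yaw(toolz) 29.8 q [ 0.49  0.08 -1.22  1.9   0.08  1.22 -0.24] grip 87.1mm F [ 0.7 -0.7  0.7]
tilt deg (rot about tool y,z to level): y -0.09 z 0.18
wx 0.0  -> yaw 29.8 | tx 11.93 ty 0.67 tz -0.86 (cm) q7 approx -0.24
wx -60.0  -> yaw 89.8 | tx 11.93 ty 1.08 tz 0.15 (cm) q7 approx -0.24
wx 60.0  -> yaw -30.2 | tx 11.93 ty -0.41 tz -1.01 (cm) q7 approx -0.24
wx -120.0  -> yaw 149.8 | tx 11.93 ty 0.41 tz 1.01 (cm) q7 approx -0.24
```

View pics/wxl.png

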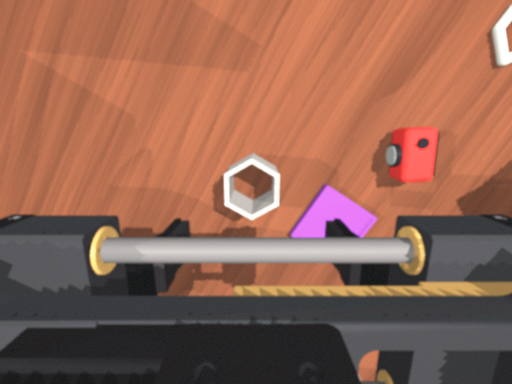

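Emit:
jog_arm(targets=[[0,0,0,0,0.65,-0.85,8.7],[0,0,0,2,0,0,8.7],[0,0,0,3,0,0,8.7],[0,0,0,2,0,0,8.7],[0,0,0,0,0,0,8.7]])

```text
time: 10.35
position: [0.3717, 0.2921, 0.0885]
tool_rot: [-0.406, 1.538, 0.409]
ft_force: [-0.0, -0.2, 0.2]
grip_width: 1.0
```

```bash
python3 plan.py 371.3 292.6 40 f29.8
```

```text
t 10.35 p [371.7 292.1  88.5] yaw(toolz) 29.8 q [ 0.41  0.2  -1.2   1.99  0.2   1.09 -0.36] grip 87.0mm F [-0.  -0.2  0.2]
tilt deg (rot about tool y,z to level): y -0.27 z -0.16
wx -0.0  -> yaw 29.8 | tx 4.85 ty 0.07 tz -0.01 (cm) q7 approx -0.36
wx 60.0  -> yaw -30.2 | tx 4.85 ty 0.03 tz -0.06 (cm) q7 approx -0.36
wx -60.0  -> yaw 89.8 | tx 4.85 ty 0.04 tz 0.05 (cm) q7 approx -0.36
wx 120.0  -> yaw -90.2 | tx 4.85 ty -0.04 tz -0.05 (cm) q7 approx -0.36
```

Emit:
jog_arm(targets=[[0,0,0,2.5,0,0,8.7],[0,0,0,1.5,0,0,8.7],[0,0,0,0.8,0,0,8.7],[0,0,0,0,0,0,7],[0,0,0,0,0,0,5],[0,0,0,0,0,0,5],[0,0,0,0,0,0,5],[0,0,0,0,0,0,5],[0,0,0,0,0,0,5]], squeeze=15)

```text
time: 11.48
position: [0.3727, 0.2931, 0.0428]
tool_rot: [-0.408, 1.532, 0.407]
ft_force: [-0.6, -2.0, 4.4]
grip_width: 0.636
```

```bash
python3 plan.py 500 0 150 
```

```text
t 11.47 p [372.7 293.1  42.8] yaw(toolz) 29.8 q [ 0.33  0.28 -1.15  2.04  0.31  1.01 -0.45] grip 55.4mm F [-0.6 -2.   4.4]
tilt deg (rot about tool y,z to level): y 0.01 z 0.03
wx 0.0  -> yaw 29.8 | tx -10.72 ty -31.76 tz -3.52 (cm) q7 approx -0.45
```

Emit:
jog_arm(targets=[[0,0,0,-1,0,0,5],[0,0,0,-3,0,0,5],[0,0,0,-4,0,0,5],[0,0,0,-3,0,0,5],[0,0,0,0,-2,-0.1,5],[0,0,0,0,-4,-0.3,5],[0,0,0,0,-5,-0.5,5],[0,0,0,0,-5,-0.5,5],[0,0,0,0,-5,-0.5,5],[0,0,0,0,-5,-0.5,5]])

```text
time: 12.72
position: [0.4814, 0.0542, 0.153]
tool_rot: [-0.409, 1.531, 0.407]
ft_force: [0.4, 1.2, -1.5]
grip_width: 0.644
```

```bash
python3 plan.py 545.2 -419.2 150
```

```text
t 12.72 p [481.4  54.2 153. ] yaw(toolz) 29.8 q [ 0.83  0.07 -1.02  1.9   0.06  1.21  0.31] grip 56.0mm F [ 0.4  1.2 -1.5]
tilt deg (rot about tool y,z to level): y 0.03 z 0.06
wx 0.0  -> yaw 29.8 | tx 0.30 ty -44.24 tz -18.01 (cm) q7 approx 0.31
```

Emit:
jog_arm(targets=[[0,0,0,0,-4.4,-1.8,5],[0,0,0,0,-4.4,-1.8,5],[0,0,0,0,-4.4,-1.8,5],[0,0,0,0,-4.4,-1.8,5],[0,0,0,0,-4.4,-1.8,5],[0,0,0,0,-4.4,-1.8,5],[0,0,0,0,-4.4,-1.8,5],[0,0,0,0,-4.4,-1.8,5],[0,0,0,0,-4.4,-1.8,5],[0,0,0,0,-2.5,-1.0,5]])

```text
time: 13.98
position: [0.54, -0.3985, 0.1522]
tool_rot: [-0.405, 1.533, 0.405]
ft_force: [-0.4, 0.5, -0.0]
grip_width: 0.644
```

Emit:
jog_arm(targets=[[0,0,0,0,0,0,5]])

```text
time: 14.1
position: [0.5399, -0.3981, 0.1519]
tool_rot: [-0.404, 1.533, 0.405]
ft_force: [0.8, 0.2, -0.7]
grip_width: 0.639
```

```bash
python3 plan.py 545.2 -419.2 46; python3 - <<'E'
from h import *
im,d=get_image("wrist");cv2.imwrite("pics/wxl2.png",im[:,:,::-1])
E
```

```text
t 14.10 p [ 539.9 -398.1  151.9] yaw(toolz) 29.6 q [ 1.1   0.49 -0.7   1.45  0.31  1.32  0.9 ] grip 55.6mm F [ 0.8  0.2 -0.7]
tilt deg (rot about tool y,z to level): y 0.00 z -0.04
wx 0.0  -> yaw 29.6 | tx 10.59 ty -2.10 tz -0.58 (cm) q7 approx 0.9
```

View pics/wxl2.png

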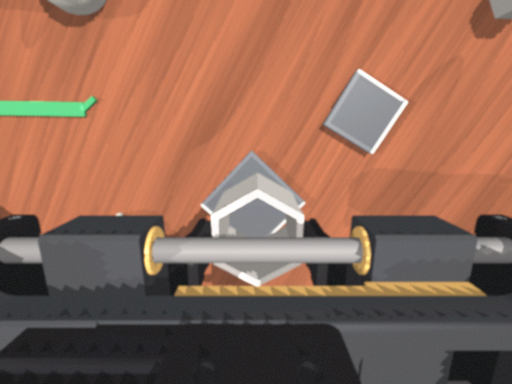

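XL is held at (258,230) over tray_xl, whose far corner is at (252,155). Correcting and lowering.

Emit:
jog_arm(targets=[[0,0,0,2,-2.1,-0.6,5],[0,0,0,3,0,0,5],[0,0,0,3,0,0,5],[0,0,0,1.5,0,0,5],[0,0,0,0.5,0,0,5],[0,0,0,0,0,0,5],[0,0,0,0,0,0,5]])

```text
time: 15.02
position: [0.547, -0.4168, 0.054]
tool_rot: [-0.409, 1.531, 0.406]
ft_force: [-0.0, -0.4, -1.3]
grip_width: 0.64
```

```bash
python3 plan.py 545.2 -419.2 46
```

```text
t 15.03 p [ 547.  -416.8   54. ] yaw(toolz) 29.8 q [ 1.08  0.6  -0.66  1.5   0.38  1.17  0.88] grip 55.7mm F [-0.  -0.4 -1.3]
tilt deg (rot about tool y,z to level): y 0.05 z 0.12
wx 0.0  -> yaw 29.8 | tx 0.80 ty -0.12 tz -0.28 (cm) q7 approx 0.88
```

Emit:
jog_arm(targets=[[0,0,0,0.5,-0.1,-0.2,5],[0,0,0,0.2,0,0,5],[0,0,0,0,0,0,5]])

```text
time: 15.4
position: [0.5449, -0.419, 0.0469]
tool_rot: [-0.408, 1.532, 0.406]
ft_force: [-2.4, -0.4, 5.1]
grip_width: 0.641
```

Emit:
jog_arm(targets=[[0,0,0,0.1,0,0,5],[0,0,0,0,0,0,5]])

```text
time: 15.65
position: [0.5449, -0.419, 0.0469]
tool_rot: [-0.409, 1.533, 0.406]
ft_force: [-3.7, 2.4, 8.9]
grip_width: 0.639
```

Contact at TCP z 46.9 mm (expected about 46.8). Releasing.

Emit:
jog_arm(targets=[[0,0,0,-0.1,0,0,5.9],[0,0,0,0,0,0,6.5],[0,0,0,0,0,0,7.5],[0,0,0,0,0,0,8],[0,0,0,0,0,0,8],[0,0,0,-2,0,0,8],[0,0,0,-4,0,0,8.7],[0,0,0,-4,0,0,8.7],[0,0,0,-1.5,0,0,8.7],[0,0,0,0,0,0,8.7]])

```text
time: 16.9
position: [0.5456, -0.4186, 0.1622]
tool_rot: [-0.41, 1.531, 0.406]
ft_force: [0.2, 0.2, 0.3]
grip_width: 1.0
```

```bash
python3 wr.py wxl3 545.2 -419.2 66 56; python3 plan.py 671.8 -93.7 160 f58.9
```

```text
741
depth c [ 544.3 -418.6] ang 29.7 cost 0.011 z 0.0656 ext [0.0639 0.0564]
t 16.95 p [ 544.7 -418.2  160.4] yaw(toolz) 29.8 q [ 1.1   0.51 -0.69  1.4   0.33  1.35  0.93] grip 87.1mm F [-0.2 -0.1  0. ]
tilt deg (rot about tool y,z to level): y -0.02 z 0.00
wx -29.1  -> yaw 58.9 | tx 0.04 ty 5.88 tz 34.35 (cm) q7 approx 0.93
wx 30.9  -> yaw -1.1 | tx 0.04 ty 32.69 tz 12.08 (cm) q7 approx 0.93
wx -89.1  -> yaw 118.9 | tx 0.04 ty -26.81 tz 22.27 (cm) q7 approx 0.93
wx 90.9  -> yaw -61.1 | tx 0.04 ty 26.81 tz -22.27 (cm) q7 approx 0.93
```

View pics/wxl3.png

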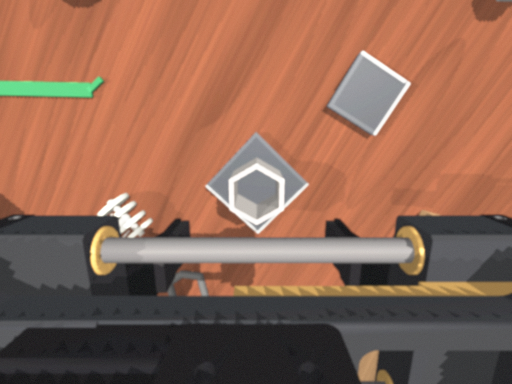

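XL is seated centred, at (256,193) with its top at 65.6 mm. Next is M, with yaw −1.

Emit:
jog_arm(targets=[[10.3,0,0,0,0,0,8.7],[10.3,0,0,0,0,0,8.7],[10.3,0,0,0,0,0,8.7],[0,0,0,0,2.7,1,8.7],[0,0,0,0,5,1.85,8.7],[0,0,0,0,5,1.85,8.7],[0,0,0,0,5,1.85,8.7],[0,0,0,0,5,1.85,8.7],[0,0,0,0,5,1.85,8.7],[0,0,0,0,5,1.85,8.7]])

```text
time: 18.2
position: [0.6713, -0.0923, 0.1582]
tool_rot: [0.015, 1.574, -0.015]
ft_force: [0.5, -0.5, 0.1]
grip_width: 1.004
```

Emit:
jog_arm(targets=[[0,0,0,0,0,0,8.7]])

```text
time: 18.32
position: [0.672, -0.0856, 0.1585]
tool_rot: [0.011, 1.573, -0.003]
ft_force: [0.2, 0.0, -0.6]
grip_width: 1.001
```

```bash
python3 wr.py wm 671.8 -93.7 48 36; python3 plan.py 671.8 -93.7 34 f58.9
```

```text
408
depth c [672.2 -93.5] ang 59.0 cost 0.01 z 0.0477 ext [0.0353 0.0407]
t 18.38 p [671.5 -90.  158.4] yaw(toolz) -0.8 q [ 0.59  0.5  -0.69  1.42  0.32  1.34 -0.13] grip 86.9mm F [-0.5 -0.4  0. ]
tilt deg (rot about tool y,z to level): y -0.18 z -0.10
wx 0.3  -> yaw -1.1 | tx 12.44 ty -0.37 tz 0.04 (cm) q7 approx -0.13
wx -59.7  -> yaw 58.9 | tx 12.44 ty -0.22 tz -0.30 (cm) q7 approx -0.13
wx 60.3  -> yaw -61.1 | tx 12.44 ty -0.15 tz 0.34 (cm) q7 approx -0.13
wx -119.7  -> yaw 118.9 | tx 12.44 ty 0.15 tz -0.34 (cm) q7 approx -0.13
```

View pics/wm.png

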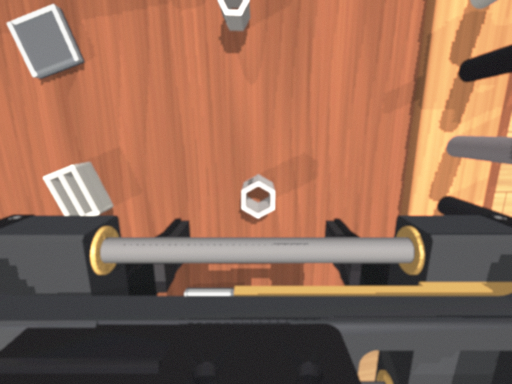

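```bash
python3 - <<'E'
import numpy as np
z=np.load("top0.npz");W=np.load("topW.npy");m=(z["d"]>0)&(W[...,2]>.03)&(W[...,0]>.7)&(abs(W[...,1])<.25)
P=W[m];print(P.min(0),P.max(0))
E
python3 plan.py 672 -93.6 34 f58.9
```

```text
[ 0.88575029 -0.12244209  0.03042446] [0.91297342 0.12090394 0.12631619]
t 18.38 p [671.5 -90.  158.4] yaw(toolz) -0.8 q [ 0.59  0.5  -0.69  1.42  0.32  1.34 -0.13] grip 86.9mm F [-0.5 -0.4  0. ]
tilt deg (rot about tool y,z to level): y -0.18 z -0.10
wx 0.3  -> yaw -1.1 | tx 12.44 ty -0.36 tz 0.06 (cm) q7 approx -0.13
wx -59.7  -> yaw 58.9 | tx 12.44 ty -0.23 tz -0.28 (cm) q7 approx -0.13
wx 60.3  -> yaw -61.1 | tx 12.44 ty -0.12 tz 0.34 (cm) q7 approx -0.13
wx -119.7  -> yaw 118.9 | tx 12.44 ty 0.12 tz -0.34 (cm) q7 approx -0.13
```

Emit:
jog_arm(targets=[[0,0,0,3,-0.35,0,8.7],[0,0,0,4,0,0,8.7],[0,0,0,0,0,0,8.7],[0,0,0,0,0,0,8.7]])

```text
time: 18.88
position: [0.6723, -0.0983, 0.0912]
tool_rot: [0.016, 1.57, -0.016]
ft_force: [0.1, 0.8, 0.4]
grip_width: 1.002
```

```bash
python3 plan.py 672 -93.6 34 f58.9
```

```text
t 18.88 p [672.3 -98.3  91.2] yaw(toolz) -1.2 q [ 0.59  0.55 -0.67  1.49  0.35  1.22 -0.15] grip 87.2mm F [0.1 0.8 0.4]
tilt deg (rot about tool y,z to level): y 0.02 z 0.02
wx -0.1  -> yaw -1.1 | tx 5.72 ty 0.47 tz -0.03 (cm) q7 approx -0.15
wx 59.9  -> yaw -61.1 | tx 5.72 ty 0.21 tz -0.42 (cm) q7 approx -0.15
wx -60.1  -> yaw 58.9 | tx 5.72 ty 0.27 tz 0.39 (cm) q7 approx -0.15
wx 119.9  -> yaw -121.1 | tx 5.72 ty -0.27 tz -0.39 (cm) q7 approx -0.15
```

Emit:
jog_arm(targets=[[0,0,0,2,0.45,0,8.7],[0,0,0,2,0,0,8.7],[0,0,0,0,0,0,8.7],[0,0,0,0,0,0,8.7]])

```text
time: 19.38
position: [0.6722, -0.0926, 0.0505]
tool_rot: [0.015, 1.571, -0.015]
ft_force: [-0.7, 0.2, 0.8]
grip_width: 1.0
```

```bash
python3 plan.py 672 -93.6 34 f58.9
```

```text
t 19.38 p [672.2 -92.6  50.5] yaw(toolz) -1.1 q [ 0.57  0.58 -0.65  1.53  0.37  1.16 -0.17] grip 87.0mm F [-0.7  0.2  0.8]
tilt deg (rot about tool y,z to level): y -0.01 z -0.00
wx 0.0  -> yaw -1.1 | tx 1.65 ty -0.10 tz -0.02 (cm) q7 approx -0.17
wx -60.0  -> yaw 58.9 | tx 1.65 ty -0.03 tz -0.10 (cm) q7 approx -0.17
wx 60.0  -> yaw -61.1 | tx 1.65 ty -0.07 tz 0.08 (cm) q7 approx -0.17
wx -120.0  -> yaw 118.9 | tx 1.65 ty 0.07 tz -0.08 (cm) q7 approx -0.17
```

Emit:
jog_arm(targets=[[0,0,0,1.1,-0.1,0,8.7],[0,0,0,0.5,0,0,8],[0,0,0,0,0,0,6],[0,0,0,0,0,0,4],[0,0,0,0,0,0,3],[0,0,0,0,0,0,3],[0,0,0,0,0,0,3],[0,0,0,0,0,0,3],[0,0,0,0,0,0,3],[0,0,0,0,0,0,3]], squeeze=12)

```text
time: 20.62
position: [0.6722, -0.0937, 0.0346]
tool_rot: [0.015, 1.571, -0.015]
ft_force: [0.6, -0.4, 0.8]
grip_width: 0.411
```

```bash
python3 plan.py 603 -264.9 130
```

```text
t 20.62 p [672.2 -93.7  34.6] yaw(toolz) -1.1 q [ 0.57  0.6  -0.65  1.54  0.39  1.13 -0.18] grip 35.7mm F [ 0.6 -0.4  0.8]
tilt deg (rot about tool y,z to level): y 0.01 z 0.01
wx 0.0  -> yaw -1.1 | tx -9.54 ty -17.25 tz -6.59 (cm) q7 approx -0.18
```

Emit:
jog_arm(targets=[[0,0,0,-1,0,0,3],[0,0,0,-3,0,0,3],[0,0,0,-3,0,0,3],[0,0,0,-1,-2,-0.8,3],[0,0,0,0,-4,-1.5,3],[0,0,0,0,-4,-1.5,3],[0,0,0,0,-4,-1.5,3],[0,0,0,0,-2.3,-0.9,3],[0,0,0,0,-0.9,-0.4,3],[0,0,0,0,0,0,3]])

```text
time: 21.88
position: [0.602, -0.2652, 0.1141]
tool_rot: [0.016, 1.571, -0.016]
ft_force: [0.7, 0.4, -1.2]
grip_width: 0.407
```

Emit:
jog_arm(targets=[[0,0,0,0,0,0,3],[0,0,0,0,0,0,3]])

```text
time: 22.12
position: [0.6035, -0.2626, 0.1146]
tool_rot: [0.013, 1.57, -0.013]
ft_force: [0.2, 0.0, -0.6]
grip_width: 0.407
```

```bash
python3 plan.py 603 -264.9 39;python3 - <<'E'
from h import *
im,d=get_image("wrist");cv2.imwrite("pics/wm2.png",im[:,:,::-1])
E
```

```text
t 22.12 p [ 603.5 -262.6  114.6] yaw(toolz) -0.9 q [ 0.86  0.47 -0.65  1.53  0.3   1.24  0.15] grip 35.4mm F [ 0.2  0.  -0.6]
tilt deg (rot about tool y,z to level): y 0.02 z -0.03
wx 0.0  -> yaw -0.9 | tx 7.56 ty -0.23 tz -0.05 (cm) q7 approx 0.15
```

View pics/wm2.png

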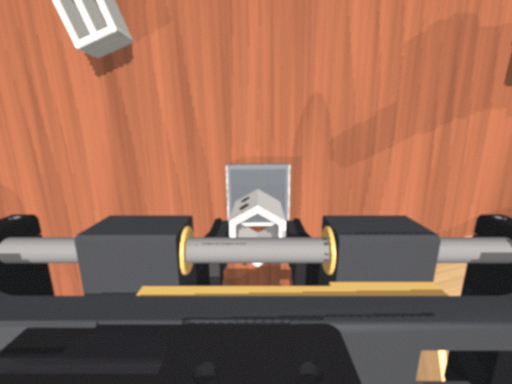

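M is centred over tray_m (tray at columns 226–291, chock at 258). Lowering.

Emit:
jog_arm(targets=[[0,0,0,2,-0.1,0,3],[0,0,0,3,0,0,3],[0,0,0,1.5,0,0,3],[0,0,0,0.5,0,0,3],[0,0,0,0,0,0,3],[0,0,0,0,0,0,3],[0,0,0,0,0,0,3]])

```text
time: 23.05
position: [0.6034, -0.2656, 0.0455]
tool_rot: [0.014, 1.569, -0.016]
ft_force: [0.1, 0.1, -0.0]
grip_width: 0.406
```

```bash
python3 plan.py 603 -264.9 39
```

```text
t 23.05 p [ 603.4 -265.6   45.5] yaw(toolz) -1.1 q [ 0.84  0.54 -0.62  1.59  0.34  1.12  0.12] grip 35.3mm F [ 0.1  0.1 -0. ]
tilt deg (rot about tool y,z to level): y 0.08 z 0.05
wx 0.0  -> yaw -1.1 | tx 0.65 ty 0.07 tz -0.04 (cm) q7 approx 0.12
```

Emit:
jog_arm(targets=[[0,0,0,0.4,0,0,3],[0,0,0,0.2,0,0,3],[0,0,0,0,0,0,3],[0,0,0,0.1,0,0,3],[0,0,0,0,0,0,3]])

```text
time: 23.68
position: [0.603, -0.2654, 0.0385]
tool_rot: [0.015, 1.571, -0.015]
ft_force: [-1.1, 1.7, 5.9]
grip_width: 0.408
```

Emit:
jog_arm(targets=[[0,0,0,-0.1,0,0,3.8],[0,0,0,0,0,0,4.5],[0,0,0,0,0,0,5.5],[0,0,0,0,0,0,6.5],[0,0,0,0,0,0,6.5],[0,0,0,-2,0,0,6.5],[0,0,0,-4,0,0,8],[0,0,0,-4,0,0,8.7],[0,0,0,-2,0,0,8.7],[0,0,0,0,0,0,8.7]])

```text
time: 24.92
position: [0.6039, -0.2656, 0.1607]
tool_rot: [0.014, 1.568, -0.016]
ft_force: [-0.4, 0.2, -0.6]
grip_width: 0.985
```

```bash
python3 wr.py wm3 603 -265 52 36; python3 plan.py 649.7 100.3 160 f27.4
```

```text
414
depth c [ 602.7 -265.2] ang 59.2 cost 0.01 z 0.0516 ext [0.036  0.0399]
t 24.98 p [ 602.8 -265.4  158.6] yaw(toolz) -1.1 q [ 0.87  0.44 -0.66  1.48  0.27  1.31  0.17] grip 86.7mm F [-0.5  0.3 -0.8]
tilt deg (rot about tool y,z to level): y 0.01 z 0.03
wx -28.5  -> yaw 27.4 | tx -0.14 ty 30.31 tz 21.00 (cm) q7 approx 0.17
wx 31.5  -> yaw -32.6 | tx -0.14 ty 33.34 tz -15.75 (cm) q7 approx 0.17
wx -88.5  -> yaw 87.4 | tx -0.14 ty -3.03 tz 36.75 (cm) q7 approx 0.17
wx 91.5  -> yaw -92.6 | tx -0.14 ty 3.03 tz -36.75 (cm) q7 approx 0.17
```

View pics/wm3.png

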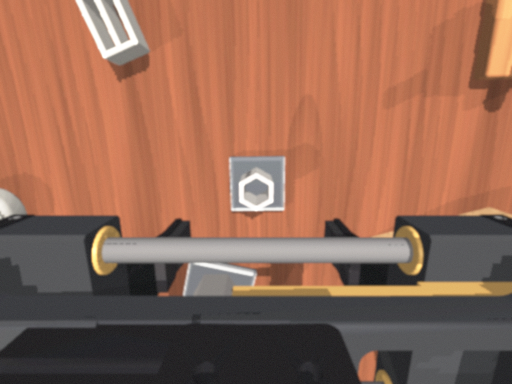

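M is seated in tray_m at (257,190), top at 51.6 mm. Next is S.

Emit:
jog_arm(targets=[[-9.5,0,0,0,0,0,8.7],[-9.5,0,0,0,0,0,8.7],[-9.5,0,0,0,0,0,8.7],[0,0,0,0,2.3,1.5,8.7],[0,0,0,0,4.5,3.1,8.7],[0,0,0,0,4.5,3.1,8.7],[0,0,0,0,4.5,3.1,8.7],[0,0,0,0,4.5,3.1,8.7],[0,0,0,0,4.5,3.1,8.7],[0,0,0,0,4.0,2.8,8.7]])

```text
time: 26.22
position: [0.6448, 0.0834, 0.1562]
tool_rot: [-0.375, 1.541, 0.377]
ft_force: [-0.7, -1.0, 0.1]
grip_width: 1.001
```

Emit:
jog_arm(targets=[[0,0,0,0,1.5,0.8,8.7],[0,0,0,0,0,0,8.7],[0,0,0,0,0,0,8.7],[0,0,0,0,0,0,8.7]])

```text
time: 26.72
position: [0.6465, 0.0956, 0.1582]
tool_rot: [-0.373, 1.539, 0.371]
ft_force: [-0.4, -1.0, 0.2]
grip_width: 0.998
```

```bash
python3 wr.py ws 650 100 42 26; python3 plan.py 650 100 32 f27.4
```

```text
280
depth c [649.8 100.9] ang 28.0 cost 0.009 z 0.0416 ext [0.0293 0.0266]
t 26.77 p [646.5  96.1 158.3] yaw(toolz) 27.2 q [ 0.43  0.48 -0.84  1.49  0.36  1.33  0.04] grip 87.0mm F [0.3 0.2 0.1]
tilt deg (rot about tool y,z to level): y -0.03 z 0.04
wx -0.2  -> yaw 27.4 | tx 12.63 ty 0.18 tz 0.49 (cm) q7 approx 0.04
wx 59.8  -> yaw -32.6 | tx 12.63 ty 0.51 tz 0.09 (cm) q7 approx 0.04
wx -60.2  -> yaw 87.4 | tx 12.63 ty -0.33 tz 0.40 (cm) q7 approx 0.04
wx 119.8  -> yaw -92.6 | tx 12.63 ty 0.33 tz -0.40 (cm) q7 approx 0.04
```

View pics/ws.png

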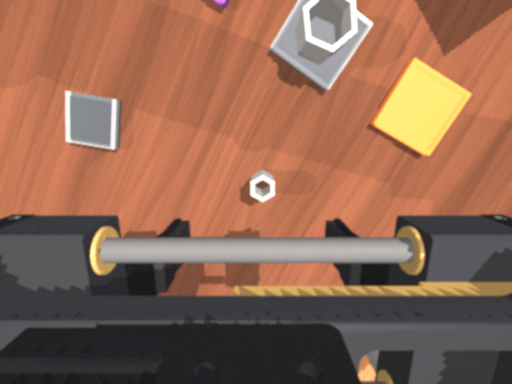

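Emit:
jog_arm(targets=[[-0.6,0,0,2,0.25,0.5,8.7],[0,0,0,4,0,0,8.7],[0,0,0,3,0,0,8.7],[0,0,0,1.5,0,0,8.7],[0,0,0,0,0,0,7],[0,0,0,0,0,0,7],[0,0,0,0,0,0,7]])

```text
time: 27.65
position: [0.6505, 0.1033, 0.055]
tool_rot: [-0.383, 1.534, 0.383]
ft_force: [0.1, 0.3, -0.2]
grip_width: 0.821
```

```bash
python3 plan.py 649.8 100.7 33 f27.9
```

```text
t 27.65 p [650.5 103.3  55. ] yaw(toolz) 28.0 q [ 0.39  0.58 -0.79  1.58  0.44  1.16 -0.01] grip 71.4mm F [ 0.1  0.3 -0.2]
tilt deg (rot about tool y,z to level): y 0.13 z 0.05
wx 0.1  -> yaw 27.9 | tx 2.20 ty -0.20 tz -0.18 (cm) q7 approx -0.01
wx -59.9  -> yaw 87.9 | tx 2.20 ty 0.06 tz -0.26 (cm) q7 approx -0.01
wx 60.1  -> yaw -32.1 | tx 2.20 ty -0.26 tz 0.08 (cm) q7 approx -0.01
wx -119.9  -> yaw 147.9 | tx 2.20 ty 0.26 tz -0.08 (cm) q7 approx -0.01
```

Emit:
jog_arm(targets=[[0,0,0,1.2,-0.2,-0.2,7],[0,0,0,0.9,0,0,7],[0,0,0,0,0,0,5],[0,0,0,0,0,0,3.5],[0,0,0,0,0,0,2],[0,0,0,0,0,0,2],[0,0,0,0,0,0,2],[0,0,0,0,0,0,2],[0,0,0,0,0,0,2],[0,0,0,0,0,0,2]], squeeze=10)

```text
time: 28.9
position: [0.6487, 0.1002, 0.0325]
tool_rot: [-0.383, 1.537, 0.383]
ft_force: [0.2, -0.5, -0.0]
grip_width: 0.227
```

```bash
python3 plan.py 441 74.5 120
```

```text
t 28.90 p [648.7 100.2  32.5] yaw(toolz) 28.0 q [ 0.39  0.6  -0.78  1.6   0.46  1.13 -0.02] grip 19.8mm F [ 0.2 -0.5 -0. ]
tilt deg (rot about tool y,z to level): y -0.01 z 0.00
wx 0.0  -> yaw 28.0 | tx -8.75 ty 7.48 tz -19.54 (cm) q7 approx -0.02
```

The opening reads 19.8 mm where 26 mm was expected, so something is off. Checking before moving.

```bash
python3 - <<'E'
from h import *
s=get_state();print(s["time"],s["grip_width"]*87)
for n in("wrist","scene","top"):
    im,d=get_image(n);np.savez(n+"1.npz",im=im,d=d)
    if n=="scene": im=cv2.resize(im[120:320,200:420],(800,727),interpolation=cv2.INTER_CUBIC)[:600]
    cv2.imwrite(f"pics/{n}_s.png",im[:,:,::-1])
E
```

```text
28.9 19.774485480604564
```

View pics/wrist_s.png

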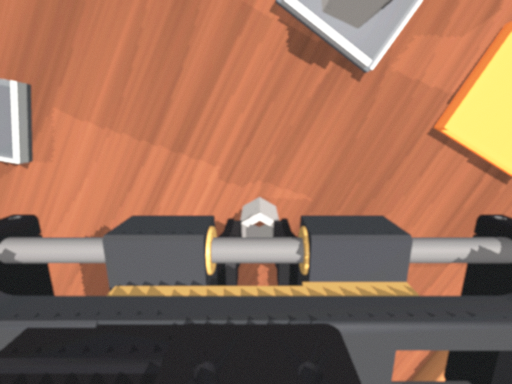

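View pics/scene_s.png

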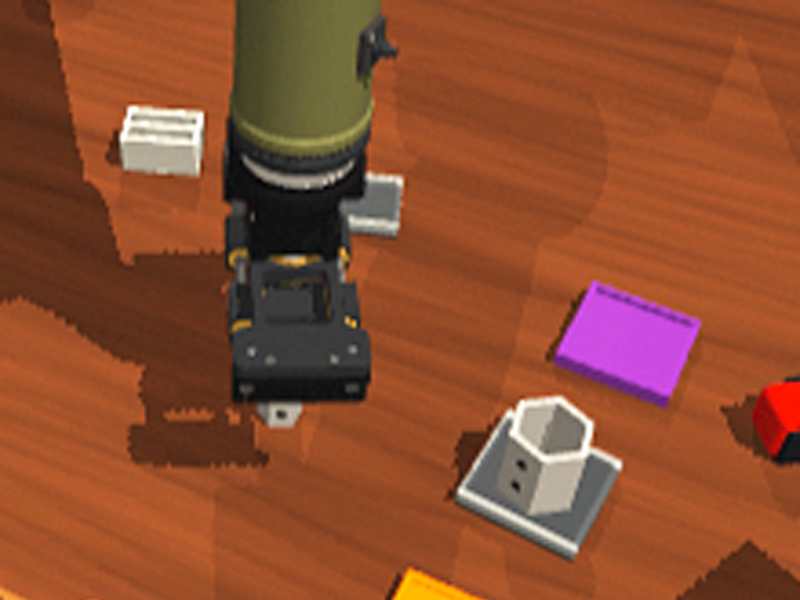

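```bash
python3 - <<'E'
from h import *
from scipy.spatial.transform import Rotation as R
s=get_state();info=camera_info("wrist")
T=np.eye(4);T[:3,:3]=R.from_rotvec(s["tool_rot"]).as_matrix();T[:3,3]=s["position"]
z=np.load("wrist1.npz");W=cloud(z["d"],info,T@info["mount"])
Tl=cloud(z["d"],info,info["mount"])
for r in range(196,246,4):
    print(r,[tuple((Tl[r,c]*1000).round(0).astype(int)) for c in (248,256,264,272)], W[r,258].round(3))
im=z["im"][170:290,200:320];cv2.imwrite("pics/ws_crop.png",cv2.resize(im[:,:,::-1],(600,600),interpolation=cv2.INTER_CUBIC))
E
```

```text
196 [(np.int64(33), np.int64(15), np.int64(-8)), (np.int64(34), np.int64(14), np.int64(-1)), (np.int64(32), np.int64(15), np.int64(5)), (np.int64(33), np.int64(15), np.int64(11))] [ 0.642  0.113 -0.001]
200 [(np.int64(33), np.int64(11), np.int64(-8)), (np.int64(28), np.int64(13), np.int64(-1)), (np.int64(29), np.int64(12), np.int64(5)), (np.int64(33), np.int64(11), np.int64(11))] [0.617 0.159 0.205]
204 [(np.int64(28), np.int64(9), np.int64(-8)), (np.int64(16), np.int64(13), np.int64(-1)), (np.int64(19), np.int64(12), np.int64(5)), (np.int64(31), np.int64(9), np.int64(11))] [0.642 0.113 0.02 ]
208 [(np.int64(16), np.int64(10), np.int64(-7)), (np.int64(5), np.int64(13), np.int64(-1)), (np.int64(7), np.int64(12), np.int64(4)), (np.int64(19), np.int64(9), np.int64(11))] [0.642 0.112 0.03 ]
212 [(np.int64(6), np.int64(10), np.int64(-7)), (np.int64(-3), np.int64(13), np.int64(-1)), (np.int64(-3), np.int64(13), np.int64(4)), (np.int64(7), np.int64(10), np.int64(10))] [0.642 0.112 0.038]
216 [(np.int64(-3), np.int64(10), np.int64(-7)), (np.int64(-9), np.int64(12), np.int64(-1)), (np.int64(-
[... 791 characters left out ...]
64(16), np.int64(-9), np.int64(5)), (np.int64(7), np.int64(-5), np.int64(10))] [0.654 0.091 0.013]
236 [(np.int64(1), np.int64(-6), np.int64(-7)), (np.int64(9), np.int64(-9), np.int64(-1)), (np.int64(9), np.int64(-9), np.int64(4)), (np.int64(1), np.int64(-6), np.int64(10))] [0.654 0.091 0.021]
240 [(np.int64(-97), np.int64(34), np.int64(-3)), (np.int64(-96), np.int64(33), np.int64(-1)), (np.int64(-96), np.int64(33), np.int64(1)), (np.int64(-95), np.int64(33), np.int64(4))] [0.633 0.129 0.128]
244 [(np.int64(-97), np.int64(33), np.int64(-3)), (np.int64(-98), np.int64(33), np.int64(-1)), (np.int64(-97), np.int64(32), np.int64(1)), (np.int64(-97), np.int64(32), np.int64(4))] [0.633 0.128 0.128]
```

View pics/ws_crop.png

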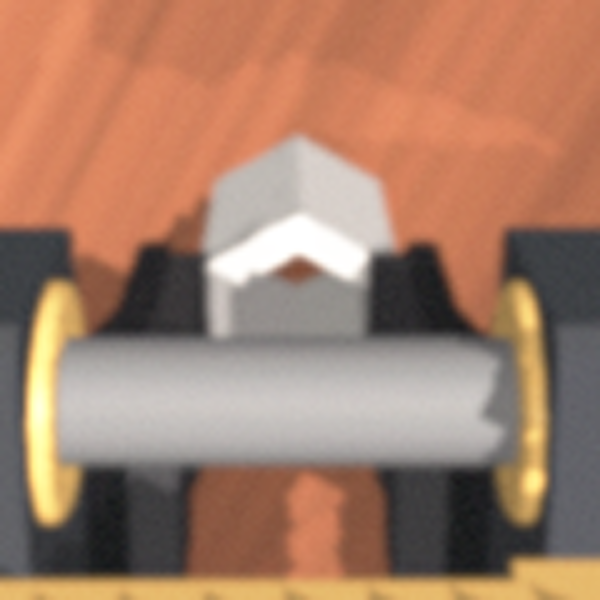

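The depth shows the chock standing upright between the pads, about 27 mm wide and centred in y. The fingers look to be on its flats, so the reading is suspect. Reading again.

Emit:
jog_arm(targets=[[0,0,0,0,0,0,1.5],[0,0,0,0,0,0,1.5]])

```text
time: 29.3
position: [0.6487, 0.1003, 0.0325]
tool_rot: [-0.383, 1.537, 0.383]
ft_force: [-0.7, -0.6, 0.3]
grip_width: 0.18
```

Emit:
jog_arm(targets=[[0,0,0,-0.2,0,0,1.5],[0,0,0,-0.3,0,0,1.5],[0,0,0,0,0,0,1.5]])

```text
time: 29.68
position: [0.649, 0.1003, 0.038]
tool_rot: [-0.383, 1.536, 0.383]
ft_force: [-0.0, 0.2, -0.4]
grip_width: 0.172
```

```bash
python3 - <<'E'
from h import *
from scipy.spatial.transform import Rotation as R
s=get_state();info=camera_info("wrist");print(s["position"],s["grip_width"]*87,s["ft_force"])
im,d=get_image("wrist")
Tl=cloud(d,info,info["mount"])
for r in range(196,246,4):
    print(r,[(Tl[r,c]*1000).round(0).astype(int).tolist() for c in (240,248,256,264,272,280)])
cv2.imwrite("pics/ws_crop2.png",cv2.resize(im[170:290,200:320,::-1],(600,600),interpolation=cv2.INTER_CUBIC))
E
```

```text
[0.64900846 0.10033801 0.03799884] 14.948197521228183 [-9.15473338e-05  1.56891860e-01 -4.17475814e-01]
196 [[39, 13, -15], [38, 13, -8], [38, 13, -1], [38, 13, 5], [38, 13, 11], [38, 13, 18]]
200 [[38, 10, -15], [38, 10, -8], [26, 13, -1], [29, 12, 5], [38, 10, 12], [39, 10, 18]]
204 [[39, 6, -15], [26, 10, -8], [15, 13, -1], [18, 12, 4], [30, 9, 11], [37, 7, 18]]
208 [[38, 3, -15], [16, 10, -7], [4, 13, -1], [7, 12, 4], [19, 9, 11], [38, 3, 18]]
212 [[38, 0, -15], [6, 10, -7], [-5, 13, -1], [-4, 13, 4], [7, 10, 10], [38, 0, 18]]
216 [[40, -4, -15], [-4, 10, -7], [-5, 11, -1], [-3, 10, 4], [-2, 10, 9], [38, -4, 18]]
220 [[-11, 10, -11], [-4, 8, -7], [38, -7, -1], [38, -7, 5], [-12, 10, 9], [-17, 12, 13]]
224 [[-18, 10, -11], [25, -6, -8], [35, -10, -1], [32, -8, 5], [-19, 10, 8], [-23, 12, 13]]
228 [[-26, 10, -11], [16, -6, -7], [26, -10, -1], [22, -8, 5], [-26, 10, 8], [-29, 12, 12]]
232 [[-31, 10, -10], [9, -6, -7], [18, -10, -1], [15, -9, 5], [-32, 10, 8], [-35, 11, 12]]
236 [[-37, 10, -10], [1, -6, -7], [9, -9, -1], [8, -9, 4], [-36, 10, 8], [-38, 10, 12]]
240 [[-96, 33, -6], [-96, 33, -3], [-96, 33, -1], [-96, 33, 1], [-95, 33, 4], [-96, 33, 6]]
244 [[-97, 32, -6], [-97, 32, -3], [-97, 32, -1], [-98, 33, 1], [-97, 32, 4], [-97, 33, 6]]
```

View pics/ws_crop2.png

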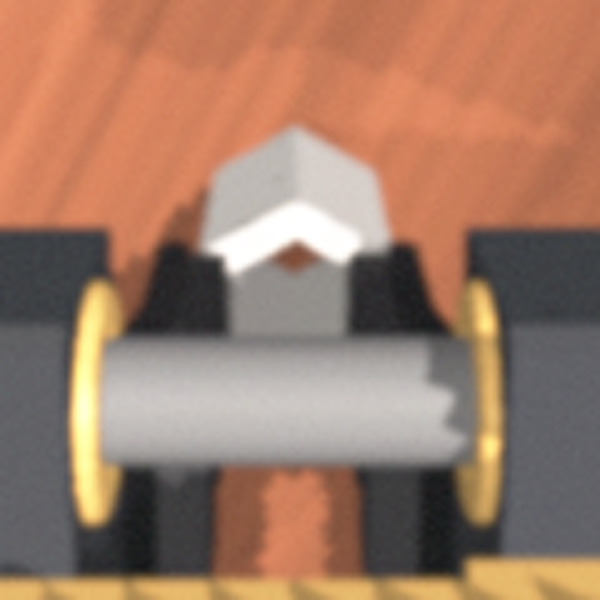

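```bash
python3 - <<'E'
from h import *
info=camera_info("wrist")
im,d=get_image("wrist");Tl=cloud(d,info,info["mount"])*1000
im0=np.load("wm3.npz");T0=cloud(im0["d"],info,info["mount"])*1000
imL=np.load("wl3.npz");
for name,T,D in(("now",Tl,d),("open wm3",T0,im0["d"]),("wl3",cloud(imL["d"],info,info["mount"])*1000,imL["d"])):
    m=(D>0)&(abs(T[...,1])<20)&(T[...,0]>-60)&(T[...,0]<27)&(abs(T[...,2])>(18 if 0 else 5))&(abs(T[...,2])<65)
    for sg in(-1,1):
        P=T[m&(np.sign(T[...,2])==sg)]
        if len(P):
            h,_=np.histogram(P[:,0],np.arange(-60,30,5));print(name,sg,"x hist",h, "zrange",P[:,2].min().round(),P[:,2].max().round())
E
```

```text
now -1 x hist [144   3  17  10  58  59  52  59  36  36   0  66  29  34  33  29  23] zrange -18.0 -5.0
now 1 x hist [156   1  17   8  54  66  47  63  40  33   3  57  30  36  35  38  28] zrange 5.0 17.0
open wm3 -1 x hist [280  73  40  35  80  80  71  76  78  62   0   0   0   0   0   0   0] zrange -54.0 -43.0
open wm3 1 x hist [224  69  45  35  79  80  71  78  75  61   1   0   0   0   0   0   0] zrange 42.0 53.0
wl3 -1 x hist [289  77  41  31  83  77  78  72  79  61   0   0   0   0   0   0   0] zrange -54.0 -43.0
wl3 1 x hist [221  75  42  39  78  79  70  76  80  58   2   0   0   0   0   0   0] zrange 42.0 53.0
```

The depth explains it. In three wrist images the fingertips end about 10 mm behind the reported TCP, not 19 mm ahead of it. The jaws therefore closed just above chock_s, and the other three were gripped near their tops. chock_s is untouched, so I'll open, go about 31 mm lower and re-grip.

Emit:
jog_arm(targets=[[0,0,0,0,0,0,5],[0,0,0,0,0,0,6],[0,0,0,0,0,0,6],[0,0,0,0,0,0,6],[0,0,0,0.7,0,0.15,6],[0,0,0,0.8,0,0,6],[0,0,0,0.5,0,0,6],[0,0,0,0,0,0,6]])

```text
time: 30.78
position: [0.6495, 0.1009, 0.0167]
tool_rot: [-0.383, 1.538, 0.384]
ft_force: [0.4, -0.2, 0.7]
grip_width: 0.691
```

```bash
python3 plan.py 649.8 100.7 8 f28; python3 - <<'E'
from h import *
im,d=get_image("wrist")
cv2.imwrite("pics/ws_crop3.png",cv2.resize(im[170:290,170:350,::-1],(780,520),interpolation=cv2.INTER_CUBIC))
E
```

```text
t 30.77 p [649.5 100.9  16.7] yaw(toolz) 28.0 q [ 0.38  0.62 -0.77  1.61  0.47  1.11 -0.02] grip 60.1mm F [ 0.4 -0.2  0.7]
tilt deg (rot about tool y,z to level): y -0.08 z -0.03
wx 0.0  -> yaw 28.0 | tx 0.87 ty -0.03 tz 0.02 (cm) q7 approx -0.02
wx -60.0  -> yaw 88.0 | tx 0.87 ty -0.03 tz -0.02 (cm) q7 approx -0.02
wx 60.0  -> yaw -32.0 | tx 0.87 ty 0.00 tz 0.04 (cm) q7 approx -0.02
wx -120.0  -> yaw 148.0 | tx 0.87 ty -0.00 tz -0.04 (cm) q7 approx -0.02
```

View pics/ws_crop3.png

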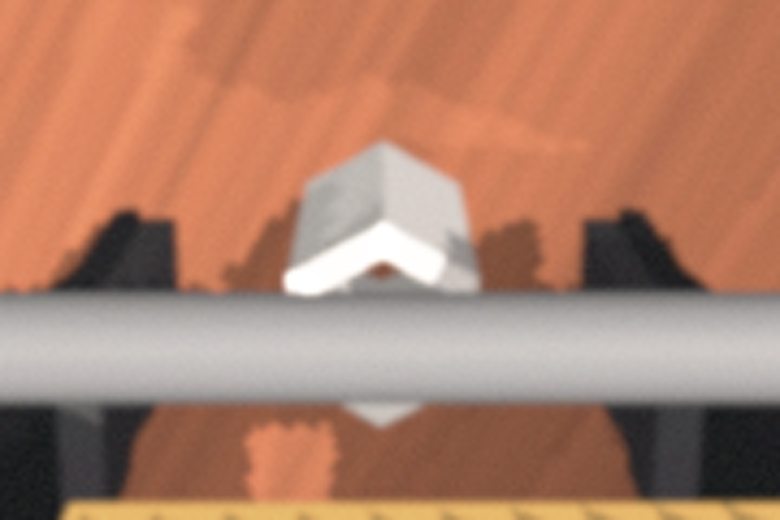

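Emit:
jog_arm(targets=[[0,0,0,0.5,0,0,6],[0,0,0,0.4,0,0,5],[0,0,0,0,0,0,4],[0,0,0,0,0,0,3],[0,0,0,0,0,0,1.8],[0,0,0,0,0,0,1.8],[0,0,0,0,0,0,1.8],[0,0,0,0,0,0,1.8]])

```text
time: 31.82
position: [0.6502, 0.101, 0.0087]
tool_rot: [-0.383, 1.536, 0.383]
ft_force: [-0.2, -0.3, 0.4]
grip_width: 0.295
```

```bash
python3 plan.py 441 74.5 100
```

```text
t 31.82 p [650.2 101.    8.7] yaw(toolz) 28.0 q [ 0.37  0.63 -0.77  1.61  0.48  1.1  -0.03] grip 25.6mm F [-0.2 -0.3  0.4]
tilt deg (rot about tool y,z to level): y 0.01 z 0.01
wx 0.0  -> yaw 28.0 | tx -9.13 ty 7.48 tz -19.71 (cm) q7 approx -0.03
```

Gripped at 25.6 mm. Lifting 9 cm and carrying to tray_s.

Emit:
jog_arm(targets=[[0,0,0,-1,0,0,1.8],[0,0,0,-3,0,0,1.8],[0,0,0,-3,0,0,1.8],[0,0,0,-2,0.8,-2,1.8],[0,0,0,0,1.5,-4,1.8],[0,0,0,0,1.5,-4,1.8],[0,0,0,0,1.5,-4,1.8],[0,0,0,0,1.3,-3.4,1.8],[0,0,0,0,0.9,-2.3,1.8],[0,0,0,0,0,0,1.8]])

```text
time: 33.08
position: [0.4399, 0.0739, 0.0988]
tool_rot: [-0.386, 1.537, 0.38]
ft_force: [0.1, -0.3, -0.3]
grip_width: 0.298
```

Emit:
jog_arm(targets=[[0,0,0,0,0,0,1.8],[0,0,0,0,0,0,1.8]])

```text
time: 33.33
position: [0.4419, 0.0752, 0.0989]
tool_rot: [-0.383, 1.536, 0.384]
ft_force: [0.2, 0.1, 0.0]
grip_width: 0.3
```

```bash
python3 plan.py 441 74.5 13;python3 - <<'E'
from h import *
im,d=get_image("wrist");cv2.imwrite("pics/ws4.png",im[:,:,::-1])
E
```

```text
t 33.33 p [441.9  75.2  98.9] yaw(toolz) 28.0 q [ 0.75  0.02 -0.97  2.04  0.02  1.09  0.26] grip 26.1mm F [0.2 0.1 0. ]
tilt deg (rot about tool y,z to level): y 0.07 z -0.04
wx 0.0  -> yaw 28.0 | tx 8.59 ty -0.02 tz -0.11 (cm) q7 approx 0.26
```

View pics/ws4.png

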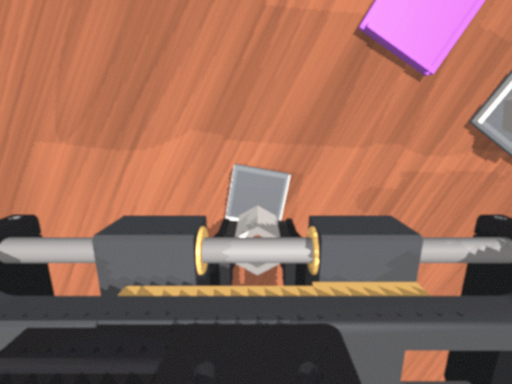

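Held at (258,230), in line with tray_s at (258,190). Lowering.

Emit:
jog_arm(targets=[[0,0,0,2,0,-0.1,1.8],[0,0,0,3,0,0,1.8],[0,0,0,2,0,0,1.8],[0,0,0,0.8,0,0,1.8],[0,0,0,0,0,0,1.8],[0,0,0,0,0,0,1.8],[0,0,0,0,0,0,1.8]])

```text
time: 34.25
position: [0.4407, 0.0742, 0.0213]
tool_rot: [-0.384, 1.535, 0.382]
ft_force: [0.0, -0.6, -0.2]
grip_width: 0.299
```

```bash
python3 plan.py 441 74.5 13
```

```text
t 34.25 p [440.7  74.2  21.3] yaw(toolz) 28.0 q [ 0.69  0.18 -0.96  2.12  0.19  0.93  0.11] grip 26.0mm F [ 0.  -0.6 -0.2]
tilt deg (rot about tool y,z to level): y 0.07 z 0.06
wx 0.0  -> yaw 28.0 | tx 0.83 ty 0.02 tz 0.04 (cm) q7 approx 0.11
```

Emit:
jog_arm(targets=[[0,0,0,0.5,0,0,1.8],[0,0,0,0.3,0,0,1.8],[0,0,0,0,0,0,1.8],[0,0,0,0.1,0,0,1.8],[0,0,0,0,0,0,1.8]])

```text
time: 34.88
position: [0.44, 0.0742, 0.0122]
tool_rot: [-0.384, 1.537, 0.383]
ft_force: [-3.4, -0.5, 9.5]
grip_width: 0.293
```

In contact (9.5 N). Easing off and releasing.

Emit:
jog_arm(targets=[[0,0,0,-0.1,0,0,2.8],[0,0,0,0,0,0,3.5],[0,0,0,0,0,0,4.5],[0,0,0,0,0,0,5.5],[0,0,0,0,0,0,5.5],[0,0,0,-2,0,0,5.5],[0,0,0,-4,0,0,7],[0,0,0,-5,0,0,8.7],[0,0,0,-4,0,0,8.7],[0,0,0,0,0,0,8.7]])

```text
time: 36.12
position: [0.4424, 0.0743, 0.1654]
tool_rot: [-0.385, 1.531, 0.38]
ft_force: [-0.3, 0.4, 0.6]
grip_width: 0.964
```

```bash
python3 wr.py ws5 441 74.5 46 26; python3 plan.py 560 0 200; python3 - <<'E'
from h import *
im,d=get_image("top");W=cloud(d,camera_info("top"));np.savez("top2.npz",im=im,d=d)
cv2.imwrite("pics/top2.png",cv2.resize(im[130:330,90:450,::-1],(792,440),interpolation=cv2.INTER_CUBIC))
E
```

```text
267
depth c [439.8  74.2] ang 28.3 cost 0.005 z 0.0456 ext [0.0287 0.0264]
t 36.17 p [440.9  74.1 163.5] yaw(toolz) 28.0 q [ 0.81 -0.09 -0.97  1.97 -0.08  1.22  0.35] grip 85.6mm F [-0.3  0.3 -0.2]
tilt deg (rot about tool y,z to level): y 0.10 z 0.15
wx 0.0  -> yaw 28.0 | tx -3.65 ty -12.13 tz 7.04 (cm) q7 approx 0.35
```

View pics/ws5.png

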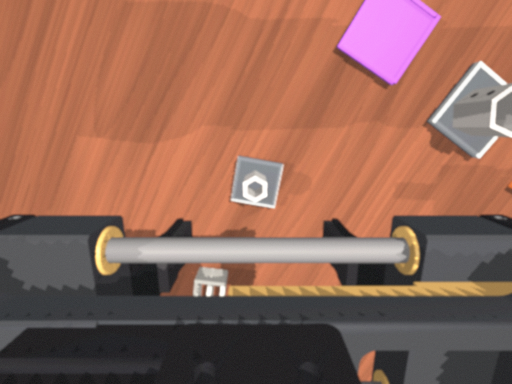

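View pics/top2.png

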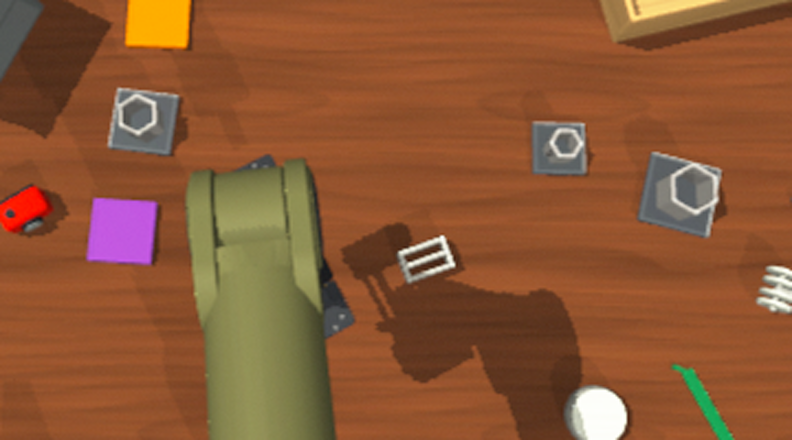

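All four stand in their trays: in the top crop, L is at (137,115), M at (565,145) and XL at (693,190), with S in the wrist view at (255,187). The belay device and headlamp have not moved. Settling, then handing in.

Emit:
jog_arm(targets=[[0,0,0,-1,0,0,8.7],[0,0,0,0,0,0,8.7],[0,0,0,0,0,0,8.7],[0,0,0,0,0,0,8.7]])

```text
time: 36.72
position: [0.4397, 0.0743, 0.1722]
tool_rot: [-0.383, 1.537, 0.384]
ft_force: [0.3, 0.5, 1.1]
grip_width: 1.002
```

```bash
python3 -c "
from bench import *
s=get_state();print(s['time'],s['ft_force']);print(close_job())"
```

```text
36.725 [0.30919419 0.47698813 1.12619542]
the job is handed in; nothing more can be done
None
```

All four chocks are standing in the trays of their own size rank, and I handed the job in at 36.7 s of the 106 s allowed; no verdict is reported. I took them in the order L, XL, M, S. Each was lowered until the wrist force showed it on the tray floor, then released.

**Last checks:** After each release, a wrist-camera fit put the chock's centre within about 1.5 mm of its tray's centre. Tops were at about 57.5, 65.6, 51.6 and 45.6 mm for L, XL, M and S, which is upright and flat on the 4 mm floors. The final top view shows the belay device and headlamp apparently where they started, but I judged that by eye and did not measure it. The gripper was open and clear above the bench at hand-in.

**Disagreement with the given data:** The fingertips measured about 10 mm behind the reported TCP, not 19 mm ahead of it. Because of this, the first three chocks were gripped near their tops. My first try at the small chock closed above it without touching it; I saw this in the finger opening and depth, and gripped again lower.

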